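# Clear the goldsmith's bench of metal offcuts

## Robot

A 7-joint arm with a two-finger parallel gripper is mounted at the origin on the work surface. World frame = base frame: x ahead of the robot, y to its left, z up, the work surface at z = 0. Lengths are in mm, angles in rad, forces in N, time in s.
With the tool pointing down it reaches from about 400 to 850 mm from the base axis. Payload 4.5 kg.
Tool frame: the origin (TCP) lies at the very end of the fingers, on their centre line; the grasp point (between the pads) lies 19 mm behind it; z points along the fingers, y is the line along which they close (so a half turn about z gives the same grasp; the last joint's range is limited). The gripper opens to 85 mm and grips with 20 to 120 N. Pads are 22 mm wide; open, the fingers measure 114 mm over their backs; the gripper's body (76 mm by 85 mm) begins 54 mm behind the grasp point. The pads swing forward as they close: fully open they stand 13 mm farther back than shut.
Start: joints at [-1.076, 0.689, -0.195, 1.565, 0.157, 0.902, -0.215], TCP at [277.901, 559.844, 231.317] pointing down, gripper open.
Joint ranges: [-3.01, 3.01], [-0.46, 2.08], [-1.47, 1.51], [0.13, 2.56], [-1, 4.14], [0.04, 2.09], [-2.66, 2.66]. Speed limits (rad/s): [2.57, 2.57, 3.14, 3.14, 3.14, 3.14, 3.14].

## Interface

Orientations are given as a 3x3 rotation matrix whose columns are the frame's x, y, z axes.
In Python, from station import r, optics gives the robot as it stands. The module is installed in compiled form; this text tells all that it offers.
- The arm moves only by the shell command python3 -m handwheel 'ROWS' [FORCE]. ROWS is JSON, a list of rows, each a list of 7 numbers: the shift along the tool's x, y, z in m, then the turn, a rotation vector about the tool's x, y, z in degrees, then the finger opening in m, from 0 to 0.0854. A call has 1 to 5 rows; each row shifts and turns the commanded pose from where the row before left it, along the tool's axes as they then stand; what a row does not reach is not made up. A row lasts 1/10 s, in which the tool goes at most 50 mm and 8.59 degrees, less where a joint would pass 70% of its speed; a pose out of reach is approached as far as the arm can. A call is refused whole if a number of a shift passes 0.05 or a number of a turn 8.59, either way. A call with a gripper value outside its range is refused whole. The fingers move at their own pace and stop on an object; FORCE is the grip in N (left out, the last holds). Time passes only in rows, so rows that do not move let the fingers close. It gives the time, the measured TCP pose, the force, the opening and the grip force at its end, in the units of the state.
- r.observe(): the state, without advancing time (a new reading comes with each control period).
- optics.capture(name): name is "scene" or "top" or "wrist"; returns the picture (480x640x3 uint8, red, green, blue); there is no depth.
- optics.camera_model(name): a dict with "K" (3x3 intrinsics, pixels), "origin" and "rotation" of the camera in the world. Camera axes: x right, y down, z forward; pixel columns grow to the right and rows downward; lengths in mm; the calibration is good to about 2 mm. A picture is of the moment at which its call begins: read the wrist's pose just before it. camera_model takes no time and is no camera call; for the wrist camera it gives the pose at the moment of the call.
- r.hand_in(): hands the job in; it is judged then, once.
Trained networks look in the newest picture that a camera, given by its name, has taken for a name from the list of things; names that differ only in an ending like _2 or _b are one class to them, and where a whole thing is asked for, a point or a joint stands for the part that bears it (a point fixed in the world has none). Each returns a list of dicts, best first, with "conf" (0 to 1); they miss things now and then, are a little off and sometimes report something else, mostly with a low value. They report only what shows in the picture. A call takes as long as a camera call. They do not tell look-alikes from the thing itself.
- optics.cut_out(camera, thing): "region" (480x640 bool, what is visible of it) and "rect" ([left, top, width, height] in pixels, round what is visible of it).
The state is a dict: "t": time; "qpos": joint angles; "joint_velocities": joint speeds; "tau": joint torques, N m; "tcp_pos": TCP position; "tcp_rot": TCP orientation; "wrist_force": force on the tool from outside, world axes, zero at the start; "ft_torque": the same for the moment, N m; "opening": finger opening in mm; "finger_force": force on a finger pad.
Only numpy, scipy, OpenCV 4.12 (cv2) and the standard library are available. Lean on these libraries where they do the work, as an engineer would, in place of code of your own. Each camera call takes 0.05 s, during which the arm holds its last target. There are 200 camera calls.

## Task

First slide the loose scrap bin flush against the end of the fixed row of bins, square and in line with it. Then gather all the loose metal offcuts from the bench onto the blue tray, carry the tray over and tip it so that they all slide off its open lip together into that bin (do not drop them in by hand), and set the empty tray back down level on the middle of its cork mat. At the end the bin must still be flush with the row, with the steel bench block, jar, wax block and spool left where they are.

Things in the scene. Friction and masses are not known exactly. Their poses are not given: they have to be found in the camera images.
- row: two fixed open plywood bins side by side (each 200 along x, 140 along y, 65 tall outside, walls and floor 9 thick); origin: underside centre of the bin nearest the loose one; its y axis runs along the row away from the loose bin
- row_face (a point): bench level, middle of the row's outer face (on row's -y side, 70 from the row's origin) against which the loose bin belongs; axes as row
- bin: the loose open wooden bin of the same size (200 along x, 140 along y, 65 tall, walls and floor 9 thick, 0.5 kg), brass label plate on its -y wall; origin: centre of its underside; its +y face belongs against the row. Its walls can be pinched from above at the rim, or the bin pushed
- bin_face (a point): bottom middle of the bin's +y face (70 from its origin); coincides with row_face when the bin is flush and in line; axes as bin
- bin_in (a point): centre of the bin's inner floor, 9 above its underside (inside 182 x 122, 56 deep)
- mat: cork mat, home of the tray, 240 x 190 x 3, fixed; origin: centre of its underside; long side along its x
- tray: blue flat tray, 200 along x (from -85 to 115), 130 along y, floor 4 thick, rims 14 high and 5 thick on three sides, open lip at +x; 0.3 kg; origin: on its underside, 15 behind the middle. A dark upright wooden handle stands on its floor at x = -55 (36 along x, 18 along y, top at 66); free floor for pieces from x = -30 to the lip
- tray_mid (a point): middle of the tray's underside: x = 15 in the tray's frame; over the mat's middle when the tray is home
- tray_handle (a point): point inside the handle to pinch along the tray's y: x = -55, y = 0, z = 48 in the tray's frame
- tray_lip (a point): middle of the open lip's upper edge: x = 115, z = 4 in the tray's frame
- brass_block: brass offcut, 32 x 22 x 20 tall. Origin: centre of its underside, z up at the start. It may be absent in a run.
- copper_block: copper offcut, 24 x 24 x 22 tall. Origin: centre of its underside, z up at the start. It may be absent in a run.
- steel_tee: steel T-section offcut: base 30 x 24 x 10 tall, on it along x a rib 30 x 12, 12 tall (22 tall in all). Origin: centre of its underside, z up at the start. It may be absent in a run.
- alu_block: aluminium offcut, 28 x 20 x 24 tall. Origin: centre of its underside, z up at the start. It may be absent in a run.
- brass_slab: brass offcut, 30 x 26 x 18 tall. Origin: centre of its underside, z up at the start. It may be absent in a run.
- copper_bar: copper offcut, 32 x 18 x 18 tall. Origin: centre of its underside, z up at the start. It may be absent in a run.
- anvil: small dark steel bench block, 70 x 70 x 30; bystander, not to be disturbed
- jar: amber glass jar, 60 wide, 80 tall; bystander, not to be disturbed
- wax: green block of carving wax, 90 x 50 x 30; bystander, not to be disturbed
- spool: copper spool, upright, 50 wide, 50 tall; bystander, not to be disturbed
Things that resemble listed ones, but are neither listed nor needed, are in the scene too. Leave any green, purple or turquoise look-alike of the brass_block alone.

How it is judged:
By the outcome, as a careful person would: the job done as asked, in the order asked, and still so for the second after the job is handed in, with the robot touching nothing.
Of brass_block, copper_block, steel_tee, alu_block, brass_slab, copper_bar only 4 to 6 are there at a start; the rules pass over those that are not, and their reading is None.
At some moment in a run one of brass_block, copper_block, steel_tee, alu_block, brass_slab, copper_bar may be knocked a few centimetres aside while the robot is not near it.
Once in a run the grip may slacken for a moment while it holds something.
It also fails if it takes over 208 s, if anything falls off the work surface, if the arm or the gripper's body presses on something with over 40 N, if the wrist force passes 120 N, or if a joint passes its speed limit or range.

## Working session

There is one attempt and no reset: what is moved stays moved. The work goes in short steps, Python scripts to look and compute and a shell command to move; the robot and the scene stay as the last step left them, time stands still between calls to the robot, and variables do not carry over. Pictures are saved under pics/ and viewed, at most 14 in all, crops included, and the job is handed in when it is done.

```bash
mkdir -p pics; ls; python3 - <<'E'
from station import r, optics
import cv2,numpy as np
s=r.observe(); print(s['t'],s['tcp_pos'],np.round(s['tcp_rot'],3).tolist(),s['opening'],s['wrist_force'])
for n in ("top","scene"):
    im=optics.capture(n); cv2.imwrite(f"pics/{n}0.png",im[:,:,::-1]); m=optics.camera_model(n); print(n,np.round(m['K'],1).tolist(),np.round(m['origin'],1),np.round(m['rotation'],3).tolist())
E
```

```text
pics
0.0 [277.67294745 559.18777851 230.45825143] [[-0.896, 0.445, -0.001], [0.445, 0.896, -0.002], [-0.0, -0.002, -1.0]] 85.11351036107305 [-0.15575037  0.33320095  0.11375846]
top [[474.6, 0.0, 321.5], [0.0, 474.6, 234.6], [0.0, 0.0, 1.0]] [ 501.9  -21.5 1209.6] [[0.006, -0.998, 0.063], [-1.0, -0.007, -0.019], [0.02, -0.062, -0.998]]
scene [[515.9, 0.0, 315.5], [0.0, 515.9, 238.9], [0.0, 0.0, 1.0]] [1021.5 -345.2  928.3] [[0.55, 0.699, -0.456], [0.835, -0.454, 0.311], [0.01, -0.552, -0.834]]
```

View pics/top0.png

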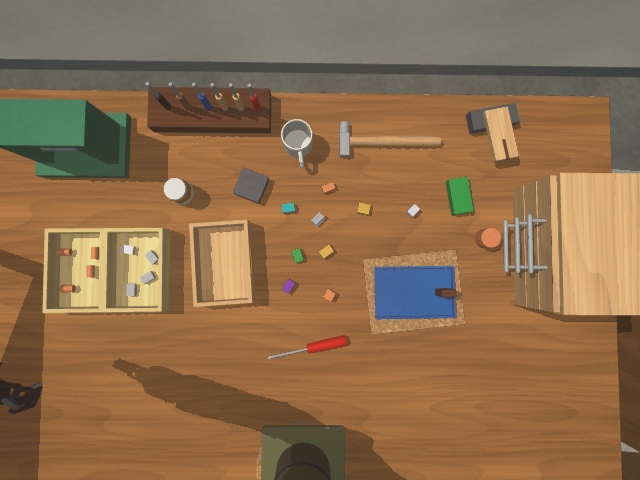

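View pics/scene0.png

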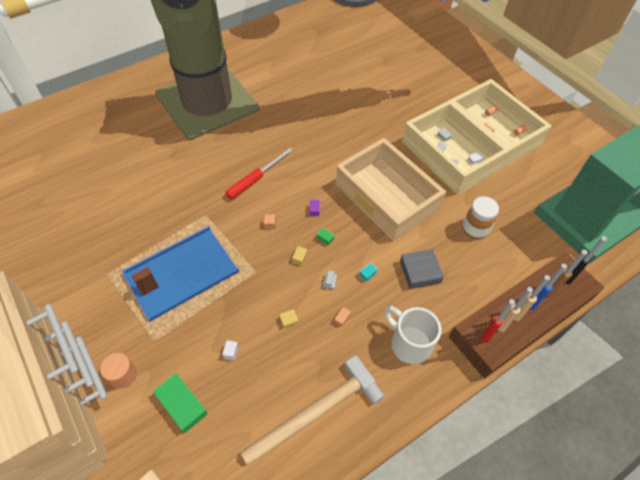

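Top view shows the robot base at the bottom (302,455), with image right being world −y and image up world +x.
- **Row and bin:** the fixed row is at (107,270) and the loose bin at (222,263), with a gap of about 27 px.
- **Tray:** it sits on its mat at (413,292). The handle is on the right at (445,292), so the lip faces left, towards the bin.
- **Offcuts:** all six seem present: copper at (329,188) and (330,295), steel at (318,218), brass at (364,209) and (327,252), and aluminium at (414,211).
- **Look-alikes to leave:** turquoise (288,208), green (298,256) and purple (289,286).

The scene view agrees with this.

```bash
cat > lib.py <<'E'
from station import r, optics
import cv2, numpy as np
from scipy.optimize import minimize
P=["brass_block","copper_block","steel_tee","alu_block","brass_slab","copper_bar"]
DIM={"brass_block":(32,22,20),"copper_block":(24,24,22),"steel_tee":(30,24,22),"alu_block":(28,20,24),"brass_slab":(30,26,18),"copper_bar":(32,18,18),
"bin":(200,140,65),"mat":(240,190,3),"anvil":(70,70,30),"wax":(90,50,30)}
def proj(m,X):
    c=(np.asarray(X,float)-m['origin'])@m['rotation']; p=c@np.array(m['K']).T; return p[:,:2]/p[:,2:]
def ray(m,uv,z):
    d=np.array(m['rotation'])@np.linalg.inv(m['K'])@np.array([uv[0],uv[1],1.]); o=np.array(m['origin']); return o+d*(z-o[2])/d[2]
def box(x,y,yaw,z,d,x0=None):
    a=[(i,j,k) for i in ((-d[0]/2,d[0]/2) if x0 is None else x0) for j in (-d[1]/2,d[1]/2) for k in (0,d[2])]
    a=np.array(a,float); c,s=np.cos(yaw),np.sin(yaw)
    return a@np.array([[c,s,0],[-s,c,0],[0,0,1]])+[x,y,z]
def iou(m,reg,X):
    h=cv2.convexHull(proj(m,X).astype(np.float32)).reshape(-1,2)
    x0,y0,w,hh=cv2.boundingRect(h); ys,xs=np.nonzero(reg)
    a=min(x0,xs.min())-2;b=min(y0,ys.min())-2;c=max(x0+w,xs.max())+3;e=max(y0+hh,ys.max())+3
    S=8; cv=np.zeros((int(e-b)*S,int(c-a)*S),np.uint8)
    cv2.fillConvexPoly(cv,np.round((h-[a,b]+.5)*S*16).astype(np.int32),1,shift=4)
    sub=np.zeros((e-b,c-a),np.uint8); sub[ys-b,xs-a]=1
    sub=cv2.resize(sub,None,fx=S,fy=S,interpolation=cv2.INTER_LINEAR if 0 else cv2.INTER_NEAREST)
    return (cv&sub).sum()/max(1,(cv|sub).sum())
def fit(obs,d,x,y,yaw0=None,z=0,free_z=False,x0=None):
    best=None
    for w in ([yaw0] if yaw0 is not None else np.arange(0,np.pi,np.pi/6)):
        f=lambda p:-sum(iou(m,g,box(p[0],p[1],p[2]/30,p[3] if free_z else z,d,x0)) for m,g in obs)/len(obs)
        s=np.array([x,y,w*30]+([z] if free_z else [])); sim=np.vstack([s]+[s+v for v in np.eye(len(s))*6])
        q=minimize(f,s,method="Nelder-Mead",options=dict(initial_simplex=sim,xatol=.05,fatol=1e-4,maxiter=200))
        if best is None or q.fun<best.fun: best=q
    p=best.x.copy(); p[2]/=30; return p,-best.fun
def look(names,cams=("top","scene")):
    im={c:optics.capture(c) for c in cams}; M={c:optics.camera_model(c) for c in cams}; R={}
    for n in names:
        for c in cams:
            R[n,c]=[]
            for o in optics.cut_out(c,n):
                g=o['region']
                if g.sum()<15: continue
                ys,xs=np.nonzero(g); R[n,c].append((o['conf'],xs.mean(),ys.mean(),int(g.sum()),im[c][g].mean(0).round().astype(int).tolist(),g))
    return im,M,R
E
python3 - <<'E'
from lib import *
im,M,R=look(P+["bin","row","tray","mat","tray_handle"])
import pickle; pickle.dump((im,M,R),open('l0.pkl','wb'))
for k,v in R.items():
    print(k,[(round(o[0],2),round(o[1]),round(o[2]),o[3],o[4]) for o in v])
E
```

```text
('brass_block', 'top') [(0.69, 326, 251, 117, [208, 165, 78]), (0.42, 288, 208, 127, [75, 162, 151])]
('brass_block', 'scene') [(0.79, 368, 271, 231, [80, 174, 164]), (0.64, 299, 255, 200, [205, 173, 95]), (0.59, 314, 208, 139, [143, 77, 165]), (0.58, 325, 236, 182, [72, 163, 85])]
('copper_block', 'top') []
('copper_block', 'scene') [(0.6, 269, 221, 172, [204, 142, 100])]
('steel_tee', 'top') [(0.69, 318, 219, 79, [164, 161, 157]), (0.67, 459, 195, 743, [65, 146, 72])]
('steel_tee', 'scene') [(0.62, 330, 279, 184, [179, 176, 172])]
('alu_block', 'top') [(0.69, 222, 263, 5223, [191, 152, 105]), (0.63, 413, 210, 107, [194, 184, 184])]
('alu_block', 'scene') [(0.74, 230, 350, 212, [214, 207, 207])]
('brass_slab', 'top') [(0.59, 411, 292, 2659, [176, 134, 92])]
('brass_slab', 'scene') [(0.65, 288, 319, 238, [214, 181, 101]), (0.36, 179, 272, 5722, [76, 118, 165])]
('copper_bar', 'top') [(0.47, 328, 187, 99, [204, 129, 85])]
('copper_bar', 'scene') [(0.74, 342, 316, 196, [216, 152, 108]), (0.44, 329, 279, 168, [179, 178, 173])]
('bin', 'top') [(0.75, 222, 263, 5149, [192, 152, 105])]
('bin', 'scene') [(0.82, 389, 188, 6423, [191, 159, 118])]
('row', 'top') [(0.78, 106, 270, 10640, [181, 158, 109])]
('row', 'scene') [(0.96, 474, 135, 9756, [191, 171, 128])]
('tray', 'top') [(0.97, 415, 292, 4146, [69, 99, 149]), (0.4, 222, 263, 5006, [192, 152, 105])]
('tray', 'scene') [(0.79, 179, 272, 5724, [75, 118, 165])]
('mat', 'top') [(0.96, 413, 291, 3081, [172, 131, 92]), (0.59, 414, 292, 4196, [69, 99, 149])]
('mat', 'scene') [(0.68, 181, 281, 3798, [199, 162, 118])]
('tray_handle', 'top') [(0.95, 415, 292, 4143, [69, 99, 149])]
('tray_handle', 'scene') [(0.72, 179, 272, 5938, [79, 119, 164])]
```

```bash
python3 - <<'E'
from lib import *
import pickle; im,M,R=pickle.load(open('l0.pkl','rb'))
def obs(n,ht,hs=0):
    o=[]
    if ht is not None:o.append((M['top'],R[n,'top'][ht][5]))
    if hs is not None:o.append((M['scene'],R[n,'scene'][hs][5]))
    return o
def run(n,d,ht,hs,yaw=None,x0=None,z=0,O=None):
    O=O or obs(n,ht,hs); m,g=O[0]; ys,xs=np.nonzero(g); X=ray(m,(xs.mean(),ys.mean()),d[2]/2)
    for fz in (False,True):
        p,s=fit(O,d,X[0],X[1],yaw,z,fz,x0); print(n,p.round(3),np.degrees(p[2]).round(1),'iou',round(s,3))
    for o in O: 
        p1,s1=fit([o],d,p[0],p[1],p[2],z,False,x0); print('   single',p1.round(2),round(s1,3))
run("brass_block",DIM["brass_block"],0,1)
run("copper_block",DIM["copper_block"],None,0)
run("steel_tee",DIM["steel_tee"],0,0)
run("alu_block",DIM["alu_block"],1,0)
run("brass_slab",DIM["brass_slab"],None,0)
run("copper_bar",DIM["copper_bar"],0,0)
run("bin",(200,140,65),0,0,0.05)
run("row",(200,280,65),0,0,0.0)
mt=R["mat","top"][0][5]|R["tray","top"][0][5]; 
run("mat",(240,190,3),0,0,np.pi/2,O=[(M['top'],mt)])
run("tray",(200,130,14),0,0,np.pi/2,x0=(-85,115),z=3)
E
```

```text
brass_block [535.969 -55.197   2.209] 126.6 iou 0.882
brass_block [536.148 -55.268   2.208   1.175] 126.5 iou 0.885
   single [536.09 -55.83   2.16] 0.884
   single [535.42 -54.2    2.23] 0.903
copper_block [426.425 -61.537   1.006] 57.7 iou 0.958
copper_block [427.424 -62.073   1.01    1.602] 57.9 iou 0.958
   single [426.42 -61.53   1.01] 0.958
steel_tee [617.399 -32.991  -0.723] -41.4 iou 0.717
steel_tee [617.142 -32.593   2.426  -1.973] 139.0 iou 0.719
   single [615.94 -35.15   2.57] 0.634
   single [618.01 -33.03   2.43] 0.809
alu_block [ 640.814 -274.976   -0.785] -45.0 iou 0.831
alu_block [ 641.244 -275.      -0.754    2.578] -43.2 iou 0.835
   single [ 641.06 -276.44   -0.73] 0.878
   single [ 640.52 -273.36   -0.73] 0.858
brass_slab [ 644.631 -148.451    1.35 ] 77.3 iou 0.886
brass_slab [ 643.783 -147.852    1.319   -3.1  ] 75.6 iou 0.887
   single [ 644.76 -148.41    1.33] 0.885
copper_bar [697.779 -59.175   1.958] 112.2 iou 0.872
copper_bar [698.022 -59.559   1.953   1.516] 111.9 iou 0.877
   single [698.11 -60.71   1.94] 0.875
   single [697.54 -58.52   1.97] 0.918
bin [5.05032e+02 2.00132e+02 7.40000e-02] 4.3 iou 0.979
bin [5.05472e+02 1.99742e+02 7.40000e-02 1.64700e+00] 4.3 iou 0.98
   single [5.0506e+02 1.9936e+02 8.0000e-02] 0.983
   single [5.0493e+02 2.0148e+02 7.0000e-02] 0.984
row [4.86556e+02 4.79068e+02 1.60000e-02] 0.9 iou 0.985
row [4.86935e+02 4.77705e+02 1.40000e-02 2.12700e+00] 0.8 iou 0.987
   single [4.8690e+02 4.7842e+02 1.0000e-02] 0.99
   single [4.8588e+02 4.8004e+02 1.0000e-02] 0.985
mat [ 435.343 -279.861    1.682] 96.4 iou 0.976
mat [ 435.532 -278.753    1.683    6.349] 96.4 iou 0.977
   single [ 435.32 -279.93    1.68] 0.976
tray [ 434.799 -293.793    1.591] 91.1 iou 0.97
tray [ 435.209 -293.691    1.592    3.731] 91.2 iou 0.971
   single [ 435.18 -295.11    1.59] 0.975
   single [ 434.21 -292.47    1.59] 0.974
```

```bash
cat >> lib.py <<'E'
def plan(x,y,z,ang=None):
    """needed turn about tool z (deg) first, then shift in turned tool axes (m)"""
    s=r.observe(); Rm=np.array(s['tcp_rot']); a=np.degrees(np.arctan2(Rm[1,1],Rm[0,1]))
    d=0 if ang is None else (ang-a+90)%180-90
    w=np.radians(a+d); Y=np.array([np.cos(w),np.sin(w),0]); Z=np.array([0,0,-1.]); X=np.cross(Y,Z)
    D=np.array([x,y,z])-s['tcp_pos']; sh=np.array([X@D,Y@D,Z@D])/1000
    print(f"t={s['t']:.1f} pos",np.round(s['tcp_pos'],1),f"yang={a:.1f} turn={-d:.1f} shift",sh.round(4),"rows>=",np.ceil(np.abs(sh).max()/.05),"q7",round(s['qpos'][6],2),"tilt",np.round(Rm[:2,2],4),'F',np.round(s['wrist_force'],1),'op',round(s['opening'],1))
E
python3 -c "
from lib import *
plan(509.8,134.8,110,94.2)"
```

```text
t=1.3 pos [277.9 559.8 231.3] yang=63.6 turn=-30.6 shift [-0.2001 -0.4409  0.1213] rows>= 9.0 q7 -0.22 tilt [0.     0.0001] F [-0.   0.2 -0.8] op 85.5
```

```bash
python3 -m handwheel '[[0,0,0,0,0,-7.65,0.06],[0,0,0,0,0,-7.65,0.06],[0,0,0,0,0,-7.65,0.06],[0,0,0,0,0,-7.65,0.06]]' 60; python3 -m handwheel '[[-0.02,-0.0441,0,0,0,0,0.06],[-0.02,-0.0441,0,0,0,0,0.06],[-0.02,-0.0441,0,0,0,0,0.06],[-0.02,-0.0441,0,0,0,0,0.06],[-0.02,-0.0441,0,0,0,0,0.06]]'; python3 -m handwheel '[[-0.02,-0.0441,0,0,0,0,0.06],[-0.02,-0.0441,0,0,0,0,0.06],[-0.02,-0.0441,0,0,0,0,0.06],[-0.02,-0.0441,0,0,0,0,0.06],[-0.02,-0.0441,0,0,0,0,0.06]]'; python3 -m handwheel '[[0,0,0,0,0,0,0.06],[0,0,0,0,0,0,0.06]]'
python3 - <<'E'
from lib import *
plan(509.8,134.8,110,94.2); m=optics.camera_model('wrist'); im=optics.capture('wrist'); cv2.imwrite('pics/w1.png',im[:,:,::-1]); print(m['origin'],np.round(m['rotation'],2).tolist(),m['K'][0])
E
```

```text
t: 1.7
tcp_pos: [278.0, 559.8, 231.3]
tcp_rot: [[-0.997, -0.079, 0.0], [-0.079, 0.997, 0.0], [-0.0, 0.0, -1.0]]
wrist_force: [-0.2, -0.1, 0.0]
opening: 59.9
finger_force: 0.0
t: 2.2
tcp_pos: [394.7, 345.5, 231.5]
tcp_rot: [[-0.997, -0.073, 0.001], [-0.073, 0.997, 0.0], [-0.001, 0.0, -1.0]]
wrist_force: [0.5, 0.7, 0.1]
opening: 60.1
finger_force: 0.0
t: 2.7
tcp_pos: [510.6, 132.8, 231.5]
tcp_rot: [[-0.997, -0.073, 0.001], [-0.073, 0.997, 0.0], [-0.001, 0.0, -1.0]]
wrist_force: [0.9, -0.1, -0.2]
opening: 60.2
finger_force: 0.0
t: 2.9
tcp_pos: [510.3, 133.1, 231.2]
tcp_rot: [[-0.998, -0.069, 0.0], [-0.069, 0.998, -0.0], [-0.0, -0.0, -1.0]]
wrist_force: [-0.1, 0.5, 0.2]
opening: 60.2
finger_force: 0.0
t=2.9 pos [510.3 133.1 231.2] yang=94.0 turn=-0.2 shift [0.0004 0.0017 0.1212] rows>= 3.0 q7 0.97 tilt [ 0.0002 -0.    ] F [-0.1  0.5  0.2] op 60.2
[436.92503183 128.9234988  374.09859417] [[-0.07, 0.96, 0.29], [1.0, 0.07, 0.02], [-0.0, 0.29, -0.96]] [341.76971572   0.         321.17960146]
```

View pics/w1.png

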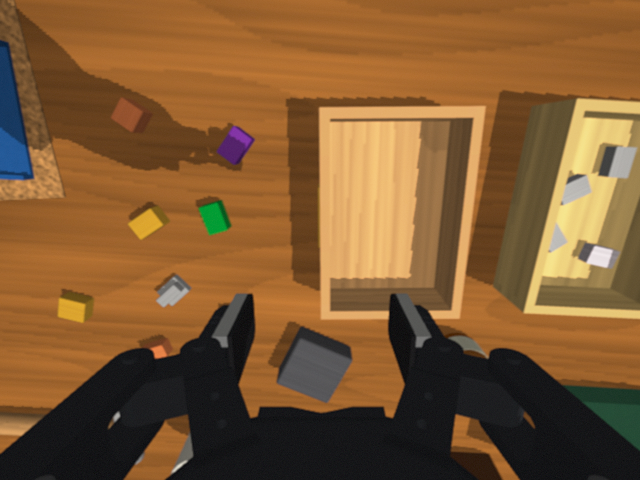

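The wrist view shows the bin at columns 320–480, rows 105–320. Its −y wall is at column ~325, between the fingers (250 and 395), so I descend and pinch.

```bash
python3 -m handwheel '[[0,0.0017,0.047,0,0,0,0.06],[0,0,0.047,0,0,0,0.06],[0,0,0.047,0,0,0,0.06],[0,0,0.044,0,0,0,0.06],[0,0,0,0,0,0,0.06]]' 60; python3 -m handwheel '[[0,0,0,0,0,0,0],[0,0,0,0,0,0,0],[0,0,0,0,0,0,0],[0,0,0,0,0,0,0],[0,0,0,0,0,0,0]]' 60;python3 -m handwheel '[[0,0,0,0,0,0,0],[0,0,0,0,0,0,0]]' 60
python3 - <<'E'
from lib import *
im,M,R=look(["bin"]); plan(0,0,0)
O=[(M[c],R['bin',c][0][5]) for c in M]
p,s=fit(O,DIM['bin'],505,200,.07); print(p,s)
E
```

```text
t: 3.45
tcp_pos: [504.9, 137.5, 41.5]
tcp_rot: [[-0.997, -0.078, -0.01], [-0.078, 0.997, -0.003], [0.011, -0.002, -1.0]]
wrist_force: [-1.3, -1.0, 0.5]
opening: 60.1
finger_force: 0.0
t: 3.95
tcp_pos: [511.1, 136.5, 48.8]
tcp_rot: [[-0.997, -0.073, 0.004], [-0.073, 0.997, 0.001], [-0.004, 0.001, -1.0]]
wrist_force: [-1.0, -1.3, 9.7]
opening: 7.1
finger_force: 60.4
t: 4.15
tcp_pos: [511.0, 136.5, 48.8]
tcp_rot: [[-0.997, -0.073, 0.004], [-0.073, 0.997, 0.001], [-0.004, 0.001, -1.0]]
wrist_force: [-0.5, -0.3, 10.0]
opening: 7.2
finger_force: 60.4
t=4.3 pos [511.1 136.5  48.8] yang=94.2 turn=0.0 shift [ 0.5196 -0.0989  0.0488] rows>= 11.0 q7 0.8 tilt [0.0042 0.001 ] F [-1.2 -1.1  9.3] op 7.2
[5.06131225e+02 2.01743872e+02 6.09584525e-02] 0.4470892287137759
```

```bash
python3 -m handwheel '[[0,0,-0.006,0,0,0,0],[0.004,0.01,0,0,0,1.2,0],[0.004,0.012,0,0,0,1.2,0],[0.004,0.012,0,0,0,1.1,0],[0.004,0.012,0,0,0,0,0]]' 60; python3 -m handwheel '[[0.003,0.010,0,0,0,0,0],[0,0.004,0,0,0,0,0],[0,0,0,0,0,0,0],[0,0,0,0,0,0,0]]'
cat > binchk.py <<'E'
from lib import *
im,M,R=look(["bin","row"]); plan(491,203.5,48.8,90.7)
for c in M:
    b=max(R['bin',c],key=lambda o:-abs(o[3]-5500)); w=max(R['row',c],key=lambda o:o[3])
    p,s=fit([(M[c],b[5])],DIM['bin'],492,262,.01); q,sq=fit([(M[c],w[5])],(200,280,65),486.5,479,.01)
    v=np.array([-np.sin(q[2]),np.cos(q[2])]); u=np.array([v[1],-v[0]]); f=q[:2]-140*v; bf=p[:2]+70*np.array([-np.sin(p[2]),np.cos(p[2])])
    print(c,'bin',p.round(3),round(s,3),'row',q.round(3),round(sq,3),'offset along row x',((bf-f)@u).round(1),'gap',(-(bf-f)@v).round(1),'dyaw deg',np.degrees(p[2]-q[2]).round(2))
    cv2.imwrite(f'pics/b_{c}_{r.observe()["t"]:.1f}.png',im[c][:,:,::-1])
E
python3 binchk.py
```

```text
t: 4.85
tcp_pos: [490.8, 183.0, 52.2]
tcp_rot: [[-1.0, -0.012, -0.001], [-0.012, 1.0, 0.0], [0.001, 0.0, -1.0]]
wrist_force: [0.6, 0.0, -5.3]
opening: 7.0
finger_force: 58.6
t: 5.25
tcp_pos: [488.7, 194.8, 52.2]
tcp_rot: [[-1.0, -0.011, -0.0], [-0.011, 1.0, -0.001], [0.0, -0.001, -1.0]]
wrist_force: [0.1, -0.6, -4.3]
opening: 7.3
finger_force: 58.6
t=5.5 pos [488.7 195.1  52.3] yang=90.7 turn=-0.0 shift [-0.0024  0.0084  0.0035] rows>= 1.0 q7 0.68 tilt [ 0.0001 -0.0002] F [-0.5 -0.5 -4.6] op 7.2
top bin [4.87278e+02 2.58097e+02 2.40000e-02] 0.275 row [4.87044e+02 4.79009e+02 1.70000e-02] 0.879 offset along row x -4.0 gap 10.9 dyaw deg 0.4Traceback (most recent call last):
  File "binchk.py", line 4, in <module>
    b=max(R['bin',c],key=lambda o:-abs(o[3]-5500)); w=max(R['row',c],key=lambda o:o[3])
ValueError: max() iterable argument is empty
```

```bash
python3 -m handwheel '[[-0.002,0.002,0.003,0,0,0,0],[0,0.003,0,0,0,0,0],[0,0.002,0,0,0,0,0],[0,0.001,0,0,0,0,0]]' 60;  python3 -m handwheel '[[0,0.002,0,0,0,0,0],[0,0,0,0,0,0,0]]' ; python3 -m handwheel '[[0,0.002,0,0,0,0,0],[0,0,0,0,0,0,0]]'; python3 -m handwheel '[[0,0.002,0,0,0,0,0],[0,0,0,0,0,0,0]]'
```

```text
t: 5.95
tcp_pos: [490.7, 204.0, 49.4]
tcp_rot: [[-1.0, -0.012, 0.001], [-0.012, 1.0, 0.0], [-0.001, 0.0, -1.0]]
wrist_force: [0.3, -1.5, -3.5]
opening: 7.4
finger_force: 58.9
t: 6.15
tcp_pos: [491.0, 204.2, 49.4]
tcp_rot: [[-1.0, -0.011, 0.001], [-0.011, 1.0, -0.002], [-0.001, -0.002, -1.0]]
wrist_force: [1.2, -3.4, -2.0]
opening: 7.8
finger_force: 58.9
t: 6.35
tcp_pos: [491.1, 204.4, 49.3]
tcp_rot: [[-1.0, -0.01, 0.0], [-0.01, 1.0, -0.005], [-0.0, -0.005, -1.0]]
wrist_force: [3.0, -6.9, -3.3]
opening: 7.7
finger_force: 59.1
t: 6.55
tcp_pos: [491.1, 204.4, 49.2]
tcp_rot: [[-1.0, -0.009, -0.0], [-0.009, 1.0, -0.008], [0.0, -0.008, -1.0]]
wrist_force: [3.3, -11.5, -1.5]
opening: 7.1
finger_force: 59.2
```

```bash
python3 -m handwheel '[[0,-0.003,0,0,0,0,0.03],[0,0,0,0,0,0,0.06],[0,0,0,0,0,0,0.06],[0,0,-0.03,0,0,0,0.06],[0,0,-0.05,0,0,0,0.06]]' 60;  python3 -m handwheel '[[0,0,-0.05,0,0,0,0.06],[0,-0.04,-0.05,0,0,0,0.06],[0,-0.05,0,0,0,0,0.06],[0,-0.05,0,0,0,0,0.06],[0,-0.05,0,0,0,0,0.06]]' ; python3 -m handwheel '[[0,-0.05,0,0,0,0,0.06],[0,-0.05,0,0,0,0,0.06],[0,-0.05,0,0,0,0,0.06],[0,0,0,0,0,0,0.06]]'; python3 binchk.py
```

```text
t: 7.05
tcp_pos: [488.2, 207.1, 128.1]
tcp_rot: [[-1.0, -0.014, -0.005], [-0.014, 1.0, -0.001], [0.005, -0.001, -1.0]]
wrist_force: [0.5, -0.6, 1.2]
opening: 60.1
finger_force: 0.0
t: 7.55
tcp_pos: [492.8, 25.0, 219.1]
tcp_rot: [[-1.0, -0.015, 0.002], [-0.015, 1.0, 0.001], [-0.002, 0.001, -1.0]]
wrist_force: [1.0, -0.5, 0.1]
opening: 60.3
finger_force: 0.0
t: 7.95
tcp_pos: [493.5, -133.3, 218.0]
tcp_rot: [[-1.0, 0.001, -0.0], [0.001, 1.0, -0.005], [0.0, -0.005, -1.0]]
wrist_force: [0.9, 0.1, -0.3]
opening: 60.1
finger_force: 0.0
t=8.2 pos [ 494.8 -122.3  218.5] yang=90.9 turn=0.2 shift [-2.000e-04  3.258e-01  1.697e-01] rows>= 7.0 q7 1.39 tilt [0.0006 0.0012] F [0.3 0.3 1.1] op 60.0
top bin [4.89901e+02 2.67951e+02 2.00000e-02] 0.977 row [4.87169e+02 4.79489e+02 8.00000e-03] 0.928 offset along row x 0.2 gap 1.6 dyaw deg 0.68
scene bin [4.88671e+02 2.69892e+02 1.10000e-02] 0.98 row [4.84639e+02 4.94667e+02 2.70000e-02] 0.843 offset along row x -1.0 gap 14.8 dyaw deg -0.9
```

```bash
python3 - <<'E'
import cv2,glob,numpy as np
a=cv2.imread(glob.glob('pics/b_top_*.png')[-1])[215:325,35:265]; b=cv2.imread(glob.glob('pics/b_scene_*.png')[-1])[75:255,325:560]
a=cv2.resize(a,None,fx=3.4,fy=3.4,interpolation=3)[:,:780]; b=cv2.resize(b,(290,222),interpolation=3)
c=np.zeros((600,782,3),np.uint8); c[:a.shape[0],:a.shape[1]]=a; c[376:598,:290]=b; cv2.imwrite('pics/crop1.png',c)
E
```

```text
(no output)
```

View pics/crop1.png

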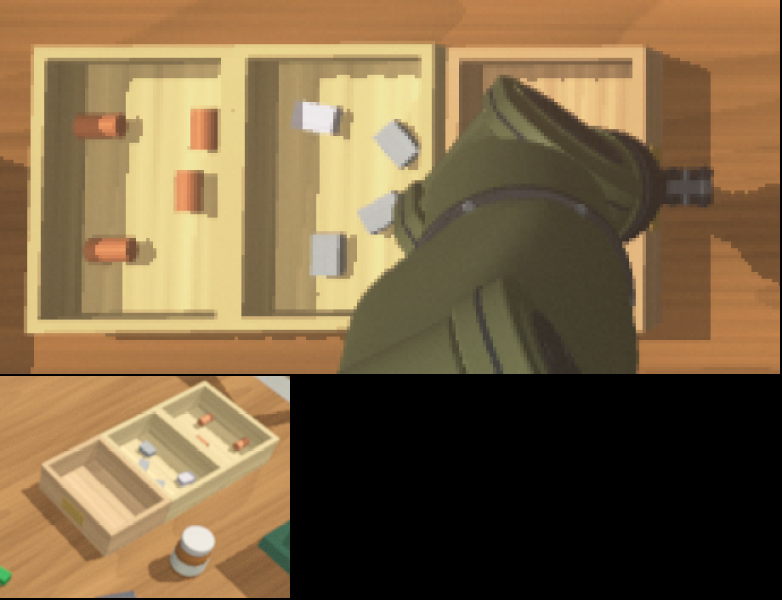

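The scene crop shows the bin closed up against the row and in line with it. The top half of that crop is the older, occluded frame. Pieces next: a fresh look at all of them, with an enlarged brass/look-alike crop.

```bash
cat >> lib.py <<'E'
def kind(c):
    R,G,B=c
    if max(c)-min(c)<30: return 'grey'
    if R>G>B: return 'brass' if G/R>.74 and B/R<.6 else 'copper'
    return 'other'
KIND=dict(brass_block='brass',brass_slab='brass',copper_block='copper',copper_bar='copper',steel_tee='grey',alu_block='grey')
def piece(n,xy,cams=("top","scene"),names=None,rad=70):
    im,M,R=look(names or [n],cams); O=[];h=DIM[n][2]
    for c in cams:
        best=None
        for k in (names or [n]):
            for o in R[k,c]:
                X=ray(M[c],o[1:3],h/2); d=np.hypot(*(X[:2]-xy))
                if d<rad and o[3]<2500 and kind(o[4])==KIND[n] and (best is None or d<best[0]): best=(d,o[5],X)
        if best is not None: O.append((M[c],best[1])); print(n,c,best[2][:2].round(1))
    if not O: print(n,'not seen',{k:[(round(o[1]),round(o[2]),o[3],o[4]) for o in v] for k,v in R.items()}); return im,None
    p,s=fit(O,DIM[n],*best_xy(O,h))
    pz,sz=fit(O,DIM[n],p[0],p[1],p[2],0,True); print(n,p.round(2),'deg',np.degrees(p[2])%180,'iou',round(s,3),'free z',pz[3].round(1)); return im,p
def best_xy(O,h):
    q=[]
    for m,g in O:
        ys,xs=np.nonzero(g); q.append(ray(m,(xs.mean(),ys.mean()),h/2)[:2])
    return np.mean(q,0)
E
python3 - <<'E'
from lib import *
im,p=piece("brass_block",(536,-55),("top","scene","wrist"))
plan(p[0],p[1],120,np.degrees(p[2])+90)
a=cv2.resize(im["scene"][195:335,205:395],None,fx=4,fy=4,interpolation=3); cv2.imwrite('pics/crop2.png',a[:,:,::-1])
E
```

```text
brass_block top [537.3 -57. ]
brass_block scene [534.8 -54.1]
brass_block wrist [536.  -53.9]
brass_block [535.66 -54.75  -0.9 ] deg 128.71318634781014 iou 0.844 free z -0.0
t=8.6 pos [ 494.5 -124.   218.4] yang=90.8 turn=52.0 shift [0.0283 0.0754 0.0984] rows>= 2.0 q7 1.39 tilt [0.     0.0001] F [-0.   0.8 -0.4] op 60.3
```

View pics/crop2.png

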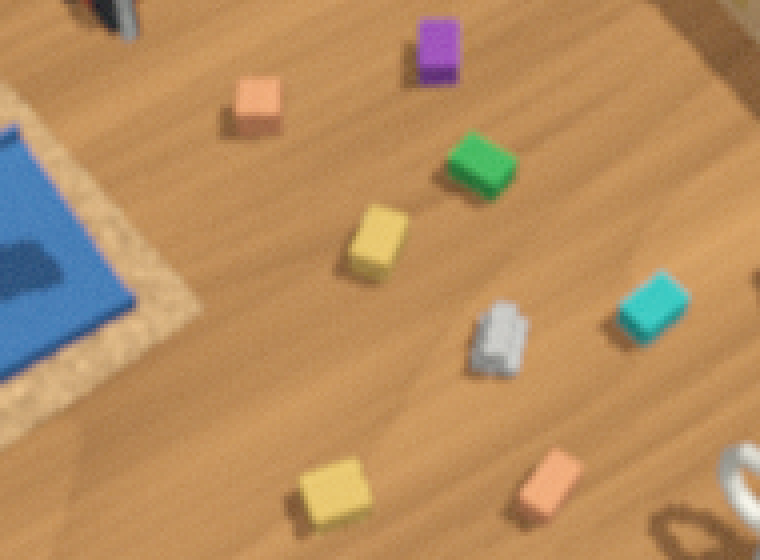

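The enlarged crop settles the brass choice. The brass-coloured 32×22 block at scene (299,256) is brass_block, while the green (325,236), purple (314,208) and turquoise (368,271) ones are the look-alikes. The larger, flatter yellow piece at (288,319) is brass_slab.

```bash
python3 -m handwheel '[[0,0,0,0,0,7.4,0.06],[0,0,0,0,0,7.4,0.06],[0,0,0,0,0,7.4,0.06],[0,0,0,0,0,7.4,0.06],[0,0,0,0,0,7.4,0.06]]' 50; python3 -m handwheel '[[0,0,0,0,0,7.5,0.06],[0,0,0,0,0,7.5,0.06],[0.014,0.038,0.049,0,0,0,0.06],[0.014,0.038,0.049,0,0,0,0.06],[0,0,0,0,0,0,0.06]]'
python3 - <<'E'
from lib import *
im,p=piece("brass_block",(536,-55),("scene","wrist"))
plan(p[0],p[1],5,np.degrees(p[2])+90)
cv2.imwrite('pics/w2.png',im['wrist'][:,:,::-1])
E
```

```text
t: 9.05
tcp_pos: [494.5, -124.4, 218.3]
tcp_rot: [[-0.803, 0.596, 0.0], [0.596, 0.803, 0.0], [-0.0, 0.0, -1.0]]
wrist_force: [0.4, -0.3, 0.3]
opening: 60.4
finger_force: 0.0
t: 9.55
tcp_pos: [526.8, -63.8, 136.9]
tcp_rot: [[-0.631, 0.775, -0.006], [0.775, 0.631, 0.005], [0.007, -0.002, -1.0]]
wrist_force: [-1.2, 0.2, 0.6]
opening: 60.1
finger_force: 0.0
brass_block scene [534.7 -52.6]
brass_block wrist [536.6 -56. ]
brass_block [535.87 -55.5    2.19] deg 125.45528245337296 iou 0.866 free z 2.6
t=9.8 pos [527.3 -71.  141.9] yang=38.6 turn=3.2 shift [0.0077 0.016  0.1369] rows>= 3.0 q7 0.58 tilt [ 0.0006 -0.0008] F [ 0.7 -0.7 -0.1] op 60.4
```

View pics/w2.png

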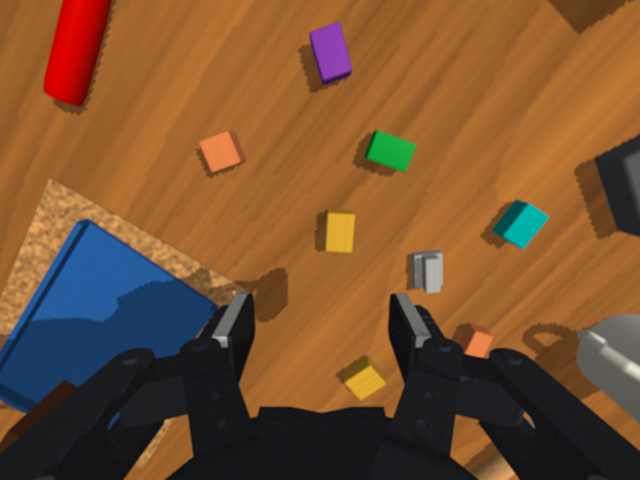

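Wrist view: the brass block is at (340,231), upright and aligned with the tool axes, with the tee at (428,271) and its rib along the image vertical. Next I grasp the block.

```bash
python3 -m handwheel '[[0,0,0,0,0,3.2,0.06],[0.0077,0.016,0.035,0,0,0,0.06],[0,0,0.045,0,0,0,0.06],[0,0,0.045,0,0,0,0.06],[0,0,0.012,0,0,0,0.06]]' 50; python3 -m handwheel '[[0,0,0,0,0,0,0.06],[0,0,0,0,0,0,0],[0,0,0,0,0,0,0],[0,0,0,0,0,0,0],[0,0,0,0,0,0,0]]'; python3 -m handwheel '[[0,0,0,0,0,0,0],[0,0,-0.03,0,0,0,0],[0,0,-0.045,0,0,0,0],[0,0,-0.045,0,0,0,0],[0,0,0,0,0,0,0]]'; python3 -c "
from lib import *
plan(460,-199.3,120,1.1)"
```

```text
t: 10.25
tcp_pos: [533.8, -55.5, 1.9]
tcp_rot: [[-0.58, 0.815, -0.005], [0.815, 0.58, -0.0], [0.002, -0.004, -1.0]]
wrist_force: [-0.9, -0.5, 0.8]
opening: 60.1
finger_force: 0.0
t: 10.75
tcp_pos: [537.3, -54.8, 6.5]
tcp_rot: [[-0.58, 0.814, 0.004], [0.814, 0.58, -0.0], [-0.002, 0.003, -1.0]]
wrist_force: [-0.9, -0.2, 7.9]
opening: 20.9
finger_force: 49.2
t: 11.25
tcp_pos: [540.0, -54.9, 130.6]
tcp_rot: [[-0.58, 0.814, 0.013], [0.814, 0.58, -0.0], [-0.008, 0.01, -1.0]]
wrist_force: [0.7, -0.2, -0.9]
opening: 20.8
finger_force: 49.7
t=11.2 pos [540.  -54.9 130.6] yang=35.5 turn=34.4 shift [-0.1428 -0.0828  0.0106] rows>= 3.0 q7 0.52 tilt [ 0.0126 -0.0005] F [ 0.7 -0.2 -0.9] op 20.8
```

```bash
python3 -m handwheel '[[0,0,0,0,0,8.58,0],[0,0,0,0,0,8.58,0],[0,0,0,0,0,8.58,0],[0,0,0,0,0,8.58,0]]' 50; python3 -m handwheel '[[-0.0357,-0.0207,0,0,0,0,0],[-0.0357,-0.0207,0,0,0,0,0],[-0.0357,-0.0207,0,0,0,0,0],[-0.0357,-0.0207,0,0,0,0,0],[0,0,0,0,0,0,0]]'; python3 -c "
from lib import *
plan(460,-199.3,15,1.1)"
```

```text
t: 11.65
tcp_pos: [535.6, -54.5, 124.6]
tcp_rot: [[-0.014, 1.0, 0.0], [1.0, 0.014, 0.0], [0.0, 0.0, -1.0]]
wrist_force: [-0.3, 0.9, -0.9]
opening: 20.3
finger_force: 49.6
t: 12.15
tcp_pos: [451.4, -205.7, 124.6]
tcp_rot: [[-0.009, 1.0, -0.003], [1.0, 0.009, -0.004], [-0.004, -0.003, -1.0]]
wrist_force: [0.8, 0.4, -0.5]
opening: 20.8
finger_force: 55.1
t=12.2 pos [ 451.4 -205.7  124.6] yang=0.5 turn=-0.6 shift [0.0063 0.0087 0.1096] rows>= 3.0 q7 0.37 tilt [-0.0032 -0.004 ] F [ 0.8  0.4 -0.5] op 20.8
```

```bash
python3 -m handwheel '[[0,0,0,0,0,0,0],[0,0,0.045,0,0,0,0],[0,0,0.025,0,0,0,0],[0,0,0,0,0,0,0],[0,0,0,0,0,0,0]]' 50; python3 -c "
from lib import *
plan(460,-199.3,15,1.1)"
```

```text
t: 12.65
tcp_pos: [456.6, -197.7, 54.5]
tcp_rot: [[-0.023, 1.0, -0.0], [1.0, 0.023, 0.001], [0.001, 0.0, -1.0]]
wrist_force: [-0.2, -0.9, -0.4]
opening: 20.7
finger_force: 55.1
t=12.7 pos [ 456.6 -197.7   54.5] yang=1.3 turn=0.2 shift [-0.0017  0.0033  0.0395] rows>= 1.0 q7 0.37 tilt [-0.      0.0008] F [-0.2 -0.9 -0.4] op 20.7
```

```bash
python3 -m handwheel '[[-0.0017,0.0033,0.02,0,0,0,0],[0,0,0.0195,0,0,0,0],[0,0,0,0,0,0,0],[0,0,0,0,0,0,0.033],[0,0,0,0,0,0,0.033]]' 50; python3 -m handwheel '[[0,0,0,0,0,0,0.033],[0,0,-0.04,0,0,0,0.033],[0,0,-0.045,0,0,0,0.05],[0,0,-0.045,0,0,0,0.06],[0,0,0,0,0,0,0.06]]'; python3 - <<'E'
from lib import *
im,p=piece("steel_tee",(617,-33),names=["steel_tee","alu_block"])
plan(p[0],p[1],60,np.degrees(p[2]))
E
```

```text
t: 13.15
tcp_pos: [460.3, -200.7, 16.3]
tcp_rot: [[-0.021, 1.0, 0.002], [1.0, 0.021, -0.001], [-0.001, 0.002, -1.0]]
wrist_force: [0.7, 0.6, 0.2]
opening: 32.8
finger_force: 0.0
t: 13.65
tcp_pos: [462.5, -202.1, 150.4]
tcp_rot: [[-0.02, 1.0, 0.011], [1.0, 0.02, -0.004], [-0.004, 0.01, -1.0]]
wrist_force: [-0.1, -0.3, 0.3]
opening: 60.0
finger_force: 0.0
steel_tee top [616.1 -35.3]
steel_tee scene [618.9 -34.3]
steel_tee [617.55 -34.11   2.36] deg 135.19129636759573 iou 0.803 free z -0.0
t=13.9 pos [ 458.5 -200.2  143.7] yang=1.2 turn=46.0 shift [ 0.2299 -0.0042  0.0837] rows>= 5.0 q7 0.37 tilt [-0.0023  0.0009] F [ 0.5 -0.2 -0.2] op 60.4
```

```bash
python3 -m handwheel '[[0,0,0,0,0,7.67,0.06],[0,0,0,0,0,7.67,0.06],[0,0,0,0,0,7.67,0.06],[0,0,0,0,0,7.67,0.06],[0,0,0,0,0,7.67,0.06]]' 50; python3 -m handwheel '[[0,0,0,0,0,7.65,0.06],[0.046,-0.001,0,0,0,0,0.06],[0.046,-0.001,0,0,0,0,0.06],[0.046,-0.001,0,0,0,0,0.06],[0.046,-0.001,0,0,0,0,0.06]]';python3 -m handwheel '[[0.046,0,0,0,0,0,0.06],[0,0,0,0,0,0,0.06],[0,0,0,0,0,0,0.06]]'; python3 - <<'E'
from lib import *
im,p=piece("steel_tee",(617,-33),("wrist",),names=["steel_tee","alu_block"])
plan(p[0],p[1],6,np.degrees(p[2]))
E
```

```text
t: 14.45
tcp_pos: [458.6, -200.3, 143.6]
tcp_rot: [[0.609, 0.794, -0.002], [0.794, -0.609, 0.001], [-0.001, -0.002, -1.0]]
wrist_force: [0.7, -1.0, -0.0]
opening: 60.1
finger_force: 0.0
t: 14.95
tcp_pos: [586.5, -65.6, 143.4]
tcp_rot: [[0.705, 0.709, -0.003], [0.709, -0.705, -0.0], [-0.002, -0.002, -1.0]]
wrist_force: [1.2, -0.5, 0.3]
opening: 60.2
finger_force: 0.0
t: 15.25
tcp_pos: [618.2, -33.1, 143.0]
tcp_rot: [[0.703, 0.711, -0.003], [0.711, -0.703, -0.0], [-0.002, -0.002, -1.0]]
wrist_force: [-0.3, -0.7, -0.1]
opening: 59.8
finger_force: 0.0
steel_tee wrist [617.  -34.7]
steel_tee [617.08 -34.23  -0.77] deg 136.10186634839246 iou 0.812 free z -31.7
t=15.4 pos [617.2 -36.4 144.1] yang=-45.0 turn=-1.1 shift [ 0.0014 -0.0016  0.1381] rows>= 3.0 q7 -0.46 tilt [-0.0022 -0.0011] F [-0.1 -0.2 -0.3] op 60.2
```

```bash
python3 -m handwheel '[[0.0014,-0.0016,0.046,0,0,-1.1,0.06],[0,0,0.046,0,0,0,0.06],[0,0,0.046,0,0,0,0.06],[0,0,0,0,0,0,0.06],[0,0,0,0,0,0,0]]' 50; python3 -m handwheel '[[0,0,0,0,0,0,0],[0,0,0,0,0,0,0],[0,0,0,0,0,0,0],[0,0,0,0,0,0,0],[0,0,-0.045,0,0,0,0]]';python3 -m handwheel '[[0,0,-0.045,0,0,0,0],[0,0,-0.03,0,0,0,0],[0,0,0,0,0,-7.5,0],[0,0,0,0,0,-7.5,0],[0,0,0,0,0,-7.5,0]]';python3 -m handwheel '[[0,0,0,0,0,-7.5,0],[0,0,0,0,0,-7.5,0],[0,0,0,0,0,-7.4,0],[-0.027,-0.0352,0,0,0,0,0],[-0.027,-0.0352,0,0,0,0,0]]';python3 -m handwheel '[[-0.027,-0.0352,0,0,0,0,0],[-0.027,-0.0352,0,0,0,0,0],[-0.027,-0.0352,0,0,0,0,0],[-0.027,-0.0352,0,0,0,0,0],[0,0,0,0,0,0,0]]';python3 -m handwheel '[[0,0,0,0,0,0,0],[0,0,0,0,0,0,0]]'; python3 -c "
from lib import *
plan(409,-200.3,14.5,1.1)"
```

```text
t: 15.9
tcp_pos: [617.8, -33.9, 7.0]
tcp_rot: [[0.693, 0.721, -0.001], [0.721, -0.693, -0.001], [-0.001, -0.001, -1.0]]
wrist_force: [0.5, -0.5, 0.3]
opening: 46.5
finger_force: 0.0
t: 16.4
tcp_pos: [615.2, -31.8, 49.2]
tcp_rot: [[0.691, 0.723, -0.008], [0.723, -0.691, 0.001], [-0.005, -0.007, -1.0]]
wrist_force: [-0.2, 0.2, -0.3]
opening: 28.2
finger_force: 50.0
t: 16.9
tcp_pos: [619.1, -32.3, 128.9]
tcp_rot: [[0.357, 0.934, 0.003], [0.934, -0.357, -0.0], [0.001, 0.003, -1.0]]
wrist_force: [0.2, -0.2, 0.1]
opening: 28.3
finger_force: 50.0
t: 17.4
tcp_pos: [549.8, -87.7, 128.2]
tcp_rot: [[-0.023, 1.0, 0.004], [1.0, 0.023, -0.0], [-0.0, 0.004, -1.0]]
wrist_force: [-0.6, -1.8, -0.7]
opening: 28.0
finger_force: 50.0
t: 17.9
tcp_pos: [404.3, -203.6, 128.1]
tcp_rot: [[-0.01, 1.0, -0.005], [1.0, 0.01, -0.003], [-0.003, -0.005, -1.0]]
wrist_force: [0.6, 1.2, -1.4]
opening: 28.3
finger_force: 50.0
t: 18.1
tcp_pos: [412.5, -198.4, 127.6]
tcp_rot: [[-0.022, 1.0, 0.003], [1.0, 0.022, -0.001], [-0.001, 0.003, -1.0]]
wrist_force: [0.3, -0.1, -1.5]
opening: 28.3
finger_force: 50.0
t=18.1 pos [ 412.5 -198.4  127.6] yang=1.3 turn=0.2 shift [-0.0018 -0.0035  0.1131] rows>= 3.0 q7 0.41 tilt [ 0.0032 -0.0005] F [ 0.3 -0.1 -1.5] op 28.3
```

Tee held. Lower it, release, and look for the next piece (copper_bar).

```bash
python3 -m handwheel '[[-0.0008,-0.0025,0.045,0,0,0,0],[0,0,0.045,0,0,0,0],[0,0,0.022,0,0,0,0],[0,0,0,0,0,0,0],[0,0,0,0,0,0,0]]' 50; python3 -m handwheel '[[0,0,0,0,0,0,0.04],[0,0,0,0,0,0,0.04],[0,0,0,0,0,0,0.04],[0,0,-0.04,0,0,0,0.04],[0,0,-0.045,0,0,0,0.05]]';python3 -m handwheel '[[0,0,-0.04,0,0,0,0.06],[0,0,0,0,0,0,0.06],[0,0,0,0,0,0,0.06]]'; python3 - <<'E'
from lib import *
im,p=piece("copper_bar",(698,-59))
plan(p[0],p[1],6,np.degrees(p[2])+90)
E
```

```text
t: 18.6
tcp_pos: [412.0, -199.8, 16.5]
tcp_rot: [[-0.023, 1.0, -0.003], [1.0, 0.023, 0.003], [0.003, -0.003, -1.0]]
wrist_force: [-0.1, 0.0, -1.1]
opening: 28.4
finger_force: 61.0
t: 19.1
tcp_pos: [409.9, -200.4, 101.7]
tcp_rot: [[-0.021, 1.0, -0.008], [1.0, 0.021, 0.004], [0.004, -0.008, -1.0]]
wrist_force: [0.1, -1.0, 0.2]
opening: 49.6
finger_force: 0.0
t: 19.4
tcp_pos: [411.6, -201.3, 143.0]
tcp_rot: [[-0.021, 1.0, -0.002], [1.0, 0.021, 0.001], [0.001, -0.002, -1.0]]
wrist_force: [0.6, 0.3, 0.1]
opening: 60.1
finger_force: 0.0
copper_bar top [698.5 -62.6]
copper_bar scene [697.5 -58.1]
copper_bar [697.82 -59.97   1.98] deg 113.22641172029796 iou 0.842 free z 3.7
t=19.6 pos [ 410.3 -200.7  140.8] yang=1.2 turn=-22.0 shift [0.0159 0.3197 0.1348] rows>= 7.0 q7 0.4 tilt [-0.0067  0.0032] F [0.2 0.3 0.3] op 59.9
```

```bash
python3 -m handwheel '[[0,0,0,0,0,-7.33,0.06],[0,0,0,0,0,-7.33,0.06],[0,0,0,0,0,-7.33,0.06],[0.0023,0.0457,0,0,0,0,0.06],[0.0023,0.0457,0,0,0,0,0.06]]' 50; python3 -m handwheel '[[0.0023,0.0457,0,0,0,0,0.06],[0.0023,0.0457,0,0,0,0,0.06],[0.0023,0.0457,0,0,0,0,0.06],[0.0023,0.0457,0,0,0,0,0.06],[0.0023,0.0457,0,0,0,0,0.06]]';python3 -m handwheel '[[0,0,0,0,0,0,0.06],[0,0,0,0,0,0,0.06],[0,0,0,0,0,0,0.06]]'; python3 - <<'E'
from lib import *
im,p=piece("copper_bar",(698,-60),("wrist",))
plan(p[0],p[1],5,np.degrees(p[2])+90)
E
```

```text
t: 20.1
tcp_pos: [492.5, -161.4, 140.4]
tcp_rot: [[-0.39, 0.921, -0.008], [0.921, 0.39, 0.003], [0.006, -0.006, -1.0]]
wrist_force: [1.2, -0.4, -0.6]
opening: 60.0
finger_force: 0.0
t: 20.6
tcp_pos: [699.4, -59.3, 139.0]
tcp_rot: [[-0.394, 0.919, -0.007], [0.919, 0.394, 0.002], [0.005, -0.006, -1.0]]
wrist_force: [0.1, -0.9, 0.0]
opening: 60.2
finger_force: 0.0
t: 20.9
tcp_pos: [697.0, -61.7, 139.4]
tcp_rot: [[-0.392, 0.92, -0.008], [0.92, 0.392, 0.001], [0.004, -0.007, -1.0]]
wrist_force: [0.4, -0.1, 0.7]
opening: 59.9
finger_force: 0.0
copper_bar wrist [698.6 -59.3]
copper_bar [698.34 -59.13   1.96] deg 112.52252331308176 iou 0.96 free z -0.6
t=21.0 pos [697.3 -62.  140.3] yang=23.1 turn=0.5 shift [0.0022 0.002  0.1353] rows>= 3.0 q7 0.39 tilt [-0.0067  0.0014] F [ 0.5  0.  -0.4] op 60.2
```

```bash
python3 -m handwheel '[[0.0022,0.002,0.045,0,0,0.5,0.06],[0,0,0.045,0,0,0,0.06],[0,0,0.045,0,0,0,0.06],[0,0,0,0,0,0,0.06],[0,0,0,0,0,0,0]]' 50; python3 -m handwheel '[[0,0,0,0,0,0,0],[0,0,0,0,0,0,0],[0,0,0,0,0,0,0],[0,0,0,0,0,0,0],[0,0,-0.045,0,0,0,0]]';python3 -m handwheel '[[0,0,-0.045,0,0,0,0],[0,0,-0.03,0,0,0,0],[0,0,0,0,0,7.2,0],[0,0,0,0,0,7.2,0],[0,0,0,0,0,7.1,0]]';python3 -m handwheel '[[-0.0245,-0.0344,0,0,0,0,0],[-0.0245,-0.0344,0,0,0,0,0],[-0.0245,-0.0344,0,0,0,0,0],[-0.0245,-0.0344,0,0,0,0,0],[-0.0245,-0.0344,0,0,0,0,0]]';python3 -m handwheel '[[-0.0245,-0.0344,0,0,0,0,0],[-0.0245,-0.0344,0,0,0,0,0],[0,0,0,0,0,0,0],[0,0,0,0,0,0,0],[0,0,0,0,0,0,0]]'; python3 -c "
from lib import *
plan(460.7,-235.3,14.5,1.1)"
```

```text
t: 21.5
tcp_pos: [698.6, -58.0, 6.0]
tcp_rot: [[-0.385, 0.923, -0.006], [0.923, 0.385, 0.002], [0.004, -0.004, -1.0]]
wrist_force: [0.9, 0.9, 0.4]
opening: 47.2
finger_force: 0.0
t: 22.0
tcp_pos: [695.0, -57.1, 47.2]
tcp_rot: [[-0.386, 0.923, -0.015], [0.923, 0.386, 0.003], [0.008, -0.012, -1.0]]
wrist_force: [-0.5, -0.4, -2.2]
opening: 16.5
finger_force: 49.8
t: 22.5
tcp_pos: [700.3, -57.5, 128.0]
tcp_rot: [[-0.015, 1.0, -0.002], [1.0, 0.015, 0.003], [0.003, -0.002, -1.0]]
wrist_force: [0.1, -0.2, -1.5]
opening: 16.2
finger_force: 49.8
t: 23.0
tcp_pos: [529.7, -184.6, 128.0]
tcp_rot: [[-0.021, 1.0, -0.002], [1.0, 0.021, 0.001], [0.001, -0.002, -1.0]]
wrist_force: [0.1, -0.2, 0.4]
opening: 16.2
finger_force: 49.8
t: 23.5
tcp_pos: [464.4, -233.2, 127.4]
tcp_rot: [[-0.022, 1.0, -0.001], [1.0, 0.022, 0.002], [0.002, -0.001, -1.0]]
wrist_force: [-0.1, 0.1, -0.3]
opening: 16.8
finger_force: 49.8
t=23.5 pos [ 464.4 -233.2  127.4] yang=1.3 turn=0.2 shift [-0.002  -0.0037  0.1129] rows>= 3.0 q7 0.4 tilt [-0.0013  0.0022] F [-0.1  0.1 -0.3] op 16.8
```

Bar held. Place it, then look for brass_slab, checking the tray too.

```bash
python3 -m handwheel '[[-0.002,-0.0037,0.045,0,0,0,0],[0,0,0.045,0,0,0,0],[0,0,0.022,0,0,0,0],[0,0,0,0,0,0,0],[0,0,0,0,0,0,0]]' 50; python3 -m handwheel '[[0,0,0,0,0,0,0.03],[0,0,0,0,0,0,0.03],[0,0,0,0,0,0,0.03],[0,0,-0.04,0,0,0,0.03],[0,0,-0.045,0,0,0,0.05]]';python3 -m handwheel '[[0,0,-0.04,0,0,0,0.06],[0,0,0,0,0,0,0.06],[0,0,0,0,0,0,0.06]]'; python3 - <<'E'
from lib import *
im,p=piece("brass_slab",(644,-148),names=["brass_slab","brass_block"])
plan(p[0],p[1],6,np.degrees(p[2])+90)
cv2.imwrite('pics/s3.png',im['scene'][:,:,::-1])
E
```

```text
t: 24.0
tcp_pos: [459.9, -234.5, 14.1]
tcp_rot: [[-0.023, 1.0, -0.003], [1.0, 0.023, 0.003], [0.003, -0.003, -1.0]]
wrist_force: [-1.2, -0.2, -1.1]
opening: 16.1
finger_force: 60.6
t: 24.5
tcp_pos: [457.6, -235.3, 99.3]
tcp_rot: [[-0.021, 1.0, -0.008], [1.0, 0.021, 0.004], [0.004, -0.008, -1.0]]
wrist_force: [1.5, -1.0, -0.2]
opening: 43.4
finger_force: 0.0
t: 24.8
tcp_pos: [459.4, -236.3, 140.7]
tcp_rot: [[-0.02, 1.0, -0.002], [1.0, 0.02, 0.001], [0.001, -0.002, -1.0]]
wrist_force: [-0.3, -0.3, -0.6]
opening: 59.8
finger_force: 0.0
brass_slab scene [ 644.5 -148.1]
brass_slab [ 644.18 -148.16    1.32] deg 75.64786273482282 iou 0.899 free z -2.3
t=25.1 pos [ 458.2 -235.7  138.5] yang=1.2 turn=15.5 shift [0.1309 0.1585 0.1325] rows>= 4.0 q7 0.41 tilt [-0.0066  0.0032] F [ 0.3 -1.   0.4] op 59.8
```

View pics/s3.png

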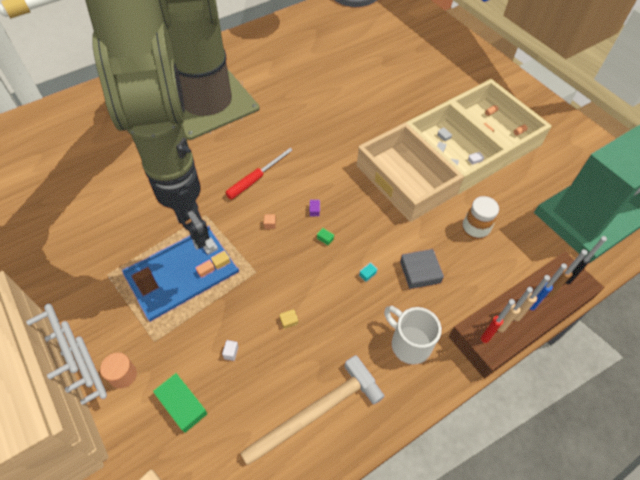

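Scene view: tee, brass block and bar lie on the tray around (211,257), the bin is flush at (410,165), and nothing else is disturbed. Next is brass_slab at (288,319).

```bash
python3 -m handwheel '[[0,0,0,0,0,7.75,0.06],[0,0,0,0,0,7.75,0.06],[0.0262,0.0317,0,0,0,0,0.06],[0.0262,0.0317,0,0,0,0,0.06],[0.0262,0.0317,0,0,0,0,0.06]]' 50; python3 -m handwheel '[[0.0262,0.0317,0,0,0,0,0.06],[0.0262,0.0317,0,0,0,0,0.06],[0,0,0,0,0,0,0.06],[0,0,0,0,0,0,0.06],[0,0,0,0,0,0,0.06]]'; python3 - <<'E'
from lib import *
im,p=piece("brass_slab",(644,-148),("wrist",),names=["brass_slab","brass_block"])
plan(p[0],p[1],5,np.degrees(p[2])+90)
E
```

```text
t: 25.6
tcp_pos: [571.3, -182.7, 138.4]
tcp_rot: [[0.248, 0.969, -0.006], [0.969, -0.248, 0.002], [0.001, -0.006, -1.0]]
wrist_force: [0.6, -0.0, -0.2]
opening: 60.2
finger_force: 0.0
t: 26.1
tcp_pos: [643.2, -149.5, 138.1]
tcp_rot: [[0.249, 0.969, -0.007], [0.969, -0.249, 0.002], [-0.0, -0.007, -1.0]]
wrist_force: [-0.2, -1.3, 0.3]
opening: 59.8
finger_force: 0.0
brass_slab wrist [ 645.1 -149.3]
brass_slab [ 644.98 -149.      1.33] deg 76.48932425403856 iou 0.945 free z -7.5
t=26.2 pos [ 643.7 -149.6  138.8] yang=-14.4 turn=-0.9 shift [0.0009 0.0011 0.1338] rows>= 3.0 q7 0.03 tilt [-0.0057  0.0018] F [-0.1 -0.2  0.4] op 59.8
```

```bash
python3 -m handwheel '[[0.0009,0.0011,0.045,0,0,-0.9,0.06],[0,0,0.045,0,0,0,0.06],[0,0,0.044,0,0,0,0.06],[0,0,0,0,0,0,0.06],[0,0,0,0,0,0,0]]' 50; python3 -m handwheel '[[0,0,0,0,0,0,0],[0,0,0,0,0,0,0],[0,0,0,0,0,0,0],[0,0,0,0,0,0,0],[0,0,-0.045,0,0,0,0]]';python3 -m handwheel '[[0,0,-0.045,0,0,0,0],[0,0,-0.03,0,0,0,0],[0,0,0,0,0,-7.3,0],[0,0,0,0,0,-7.3,0],[-0.0138,-0.0398,0,0,0,0,0]]';python3 -m handwheel '[[-0.0138,-0.0398,0,0,0,0,0],[-0.0138,-0.0398,0,0,0,0,0],[-0.0138,-0.0398,0,0,0,0,0],[-0.0138,-0.0398,0,0,0,0,0],[-0.0138,-0.0398,0,0,0,0,0]]';python3 -m handwheel '[[0,0,0,0,0,0,0],[0,0,0,0,0,0,0],[0,0,0,0,0,0,0]]'; python3 -c "
from lib import *
plan(407.7,-236.3,14.5,1.1)"
```

```text
t: 26.75
tcp_pos: [645.2, -148.1, 5.3]
tcp_rot: [[0.233, 0.972, -0.005], [0.972, -0.233, 0.002], [0.001, -0.006, -1.0]]
wrist_force: [0.4, -0.1, 1.3]
opening: 46.9
finger_force: 0.0
t: 27.25
tcp_pos: [641.9, -146.3, 46.7]
tcp_rot: [[0.232, 0.973, -0.014], [0.973, -0.232, 0.005], [0.001, -0.014, -1.0]]
wrist_force: [-0.6, 0.3, -1.0]
opening: 24.8
finger_force: 49.7
t: 27.75
tcp_pos: [613.0, -158.6, 127.3]
tcp_rot: [[-0.029, 1.0, 0.007], [1.0, 0.029, 0.004], [0.004, 0.007, -1.0]]
wrist_force: [-1.1, -0.2, -1.5]
opening: 24.4
finger_force: 49.8
t: 28.25
tcp_pos: [408.3, -236.3, 127.3]
tcp_rot: [[-0.021, 1.0, -0.001], [1.0, 0.021, 0.0], [0.0, -0.001, -1.0]]
wrist_force: [-0.2, -1.0, -1.1]
opening: 24.8
finger_force: 49.8
t: 28.55
tcp_pos: [411.2, -235.4, 126.6]
tcp_rot: [[-0.021, 1.0, -0.001], [1.0, 0.021, 0.001], [0.001, -0.001, -1.0]]
wrist_force: [2.0, -0.6, -0.6]
opening: 24.1
finger_force: 49.8
t=28.6 pos [ 411.2 -235.4  126.6] yang=1.2 turn=0.1 shift [-0.0008 -0.0035  0.1121] rows>= 3.0 q7 0.44 tilt [-0.0008  0.0013] F [ 2.  -0.6 -0.6] op 24.1
```

```bash
python3 -m handwheel '[[-0.0008,-0.0030,0.045,0,0,0,0],[0,0,0.045,0,0,0,0],[0,0,0.021,0,0,0,0],[0,0,0,0,0,0,0],[0,0,0,0,0,0,0]]' 50; python3 -m handwheel '[[0,0,0,0,0,0,0.036],[0,0,0,0,0,0,0.036],[0,0,0,0,0,0,0.036],[0,0,-0.04,0,0,0,0.036],[0,0,-0.045,0,0,0,0.05]]';python3 -m handwheel '[[0,0,-0.04,0,0,0,0.06],[0,0,0,0,0,0,0.06],[0,0,0,0,0,0,0.06]]'; python3 - <<'E'
from lib import *
im,p=piece("alu_block",(641,-275),names=["alu_block","steel_tee"])
plan(p[0],p[1],6,np.degrees(p[2])+90)
E
```

```text
t: 29.05
tcp_pos: [407.3, -235.3, 14.3]
tcp_rot: [[-0.023, 1.0, -0.003], [1.0, 0.023, 0.002], [0.002, -0.003, -1.0]]
wrist_force: [-0.1, 0.5, -1.1]
opening: 24.7
finger_force: 58.2
t: 29.55
tcp_pos: [404.9, -235.6, 99.6]
tcp_rot: [[-0.021, 1.0, -0.008], [1.0, 0.021, 0.004], [0.004, -0.008, -1.0]]
wrist_force: [1.6, 0.5, -0.6]
opening: 49.2
finger_force: 0.0
t: 29.85
tcp_pos: [406.7, -236.5, 140.9]
tcp_rot: [[-0.02, 1.0, -0.002], [1.0, 0.02, 0.001], [0.001, -0.002, -1.0]]
wrist_force: [0.2, 0.0, -0.7]
opening: 60.1
finger_force: 0.0
alu_block scene [ 640.5 -273.5]
alu_block [ 640.68 -273.37    2.42] deg 138.55930636816882 iou 0.842 free z -92.8
t=30.1 pos [ 405.5 -235.9  138.8] yang=1.2 turn=-47.4 shift [-0.2011  0.1276  0.1328] rows>= 5.0 q7 0.45 tilt [-0.0065  0.0032] F [ 0.7 -0.4 -0.4] op 59.8
```

```bash
python3 -m handwheel '[[0,0,0,0,0,-7.9,0.06],[0,0,0,0,0,-7.9,0.06],[0,0,0,0,0,-7.9,0.06],[0,0,0,0,0,-7.9,0.06],[0,0,0,0,0,-7.9,0.06]]' 50; python3 -m handwheel '[[0,0,0,0,0,-7.9,0.06],[-0.0402,0.0255,0,0,0,0,0.06],[-0.0402,0.0255,0,0,0,0,0.06],[-0.0402,0.0255,0,0,0,0,0.06],[-0.0402,0.0255,0,0,0,0,0.06]]'; python3 -m handwheel '[[-0.0402,0.0255,0,0,0,0,0.06],[0,0,0,0,0,0,0.06],[0,0,0,0,0,0,0.06],[0,0,0,0,0,0,0.06]]'; python3 - <<'E'
from lib import *
im,p=piece("alu_block",(641,-275),("wrist",),names=["alu_block","steel_tee"])
plan(p[0],p[1],6,np.degrees(p[2])+90)
E
```

```text
t: 30.65
tcp_pos: [405.7, -236.1, 139.1]
tcp_rot: [[-0.656, 0.755, -0.006], [0.755, 0.656, 0.003], [0.006, -0.002, -1.0]]
wrist_force: [0.2, -0.4, -1.3]
opening: 60.2
finger_force: 0.0
t: 31.15
tcp_pos: [595.3, -266.3, 138.0]
tcp_rot: [[-0.75, 0.662, -0.006], [0.662, 0.75, 0.003], [0.007, -0.002, -1.0]]
wrist_force: [1.4, -0.0, -0.8]
opening: 59.9
finger_force: 0.0
t: 31.55
tcp_pos: [639.1, -273.6, 137.5]
tcp_rot: [[-0.75, 0.662, -0.008], [0.662, 0.75, 0.003], [0.008, -0.003, -1.0]]
wrist_force: [0.1, -0.6, 0.2]
opening: 59.9
finger_force: 0.0
alu_block wrist [ 641.6 -273.8]
alu_block [ 641.11 -273.69    2.37] deg 135.5359461068566 iou 0.948 free z -5.6
t=31.7 pos [ 639.7 -273.9  138.6] yang=48.5 turn=3.0 shift [-0.0009  0.0012  0.1326] rows>= 3.0 q7 0.99 tilt [-0.0062  0.0023] F [-0.2 -0.2 -0.2] op 60.2
```

```bash
python3 -m handwheel '[[-0.0009,0.0012,0.045,0,0,3,0.06],[0,0,0.045,0,0,0,0.06],[0,0,0.043,0,0,0,0.06],[0,0,0,0,0,0,0.06],[0,0,0,0,0,0,0]]' 50; python3 -m handwheel '[[0,0,0,0,0,0,0],[0,0,0,0,0,0,0],[0,0,0,0,0,0,0],[0,0,0,0,0,0,0],[0,0,-0.045,0,0,0,0]]';python3 -m handwheel '[[0,0,-0.045,0,0,0,0],[0,0,-0.03,0,0,0,0],[0,0,0,0,0,7.4,0],[0,0,0,0,0,7.4,0],[0,0,0,0,0,7.4,0]]';python3 -m handwheel '[[0,0,0,0,0,7.4,0],[0,0,0,0,0,7.4,0],[0,0,0,0,0,7.4,0],[0.0014,-0.0457,0,0,0,0,0],[0.0014,-0.0457,0,0,0,0,0]]';python3 -m handwheel '[[0.0014,-0.0457,0,0,0,0,0],[0.0014,-0.0457,0,0,0,0,0],[0,0,0,0,0,0,0],[0,0,0,0,0,0,0],[0,0,0,0,0,0,0]]'; python3 -c "
from lib import *
plan(461.4,-271.3,14.5,1.1)"
```

```text
t: 32.2
tcp_pos: [641.7, -273.2, 6.1]
tcp_rot: [[-0.714, 0.7, -0.005], [0.7, 0.714, 0.002], [0.005, -0.002, -1.0]]
wrist_force: [0.9, 0.3, 0.7]
opening: 46.6
finger_force: 0.0
t: 32.7
tcp_pos: [638.3, -271.8, 47.1]
tcp_rot: [[-0.714, 0.7, -0.014], [0.7, 0.714, 0.005], [0.014, -0.006, -1.0]]
wrist_force: [-0.8, 0.7, -1.9]
opening: 18.9
finger_force: 49.3
t: 33.2
tcp_pos: [643.2, -273.6, 127.8]
tcp_rot: [[-0.392, 0.92, -0.002], [0.92, 0.392, 0.002], [0.002, -0.001, -1.0]]
wrist_force: [-0.1, -0.2, -0.1]
opening: 19.2
finger_force: 49.4
t: 33.7
tcp_pos: [551.7, -271.9, 127.4]
tcp_rot: [[-0.022, 1.0, -0.001], [1.0, 0.022, 0.001], [0.001, -0.001, -1.0]]
wrist_force: [-0.3, -1.5, -0.8]
opening: 18.5
finger_force: 49.4
t: 34.2
tcp_pos: [462.1, -271.7, 127.6]
tcp_rot: [[-0.021, 1.0, -0.0], [1.0, 0.021, 0.001], [0.001, -0.0, -1.0]]
wrist_force: [0.3, -0.0, 0.0]
opening: 18.6
finger_force: 49.5
t=34.2 pos [ 462.1 -271.7  127.6] yang=1.2 turn=0.1 shift [ 0.0005 -0.0007  0.1131] rows>= 3.0 q7 0.41 tilt [-0.0003  0.0011] F [ 0.3 -0.   0. ] op 18.6
```

```bash
python3 -m handwheel '[[0,0,0.045,0,0,0,0],[0,0,0.045,0,0,0,0],[0,0,0.022,0,0,0,0],[0,0,0,0,0,0,0],[0,0,0,0,0,0,0]]' 50; python3 -m handwheel '[[0,0,0,0,0,0,0.03],[0,0,0,0,0,0,0.03],[0,0,0,0,0,0,0.03],[0,0,-0.04,0,0,0,0.03],[0,0,-0.045,0,0,0,0.05]]';python3 -m handwheel '[[0,0,-0.04,0,0,0,0.06],[0,0,0,0,0,0,0.06],[0,0,0,0,0,0,0.06]]'; python3 - <<'E'
from lib import *
im,p=piece("copper_block",(427,-62),names=["copper_block","copper_bar"])
plan(p[0],p[1],6,(np.degrees(p[2])+45)%90-45)
E
```

```text
t: 34.7
tcp_pos: [461.2, -271.1, 14.1]
tcp_rot: [[-0.022, 1.0, -0.003], [1.0, 0.022, 0.002], [0.002, -0.003, -1.0]]
wrist_force: [-0.1, 0.6, -0.1]
opening: 18.8
finger_force: 58.6
t: 35.2
tcp_pos: [458.5, -270.7, 99.3]
tcp_rot: [[-0.021, 1.0, -0.008], [1.0, 0.021, 0.004], [0.004, -0.008, -1.0]]
wrist_force: [0.4, -0.1, 0.3]
opening: 43.1
finger_force: 0.0
t: 35.5
tcp_pos: [460.3, -271.8, 140.6]
tcp_rot: [[-0.02, 1.0, -0.002], [1.0, 0.02, 0.001], [0.001, -0.002, -1.0]]
wrist_force: [0.2, 0.4, -0.9]
opening: 60.0
finger_force: 0.0
copper_block top [427.5 -65.1]
copper_block scene [426.7 -62.1]
copper_block [427.7  -63.54   0.99] deg 56.941603631163254 iou 0.831 free z 3.9
t=35.8 pos [ 459.1 -271.1  138.3] yang=1.2 turn=34.2 shift [ 0.1568 -0.1396  0.1323] rows>= 4.0 q7 0.41 tilt [-0.0066  0.0034] F [0.9 0.6 0.2] op 60.0
```

```bash
python3 -m handwheel '[[0,0,0,0,0,8.55,0.06],[0,0,0,0,0,8.55,0.06],[0,0,0,0,0,8.55,0.06],[0,0,0,0,0,8.55,0.06],[0.0314,-0.0279,0,0,0,0,0.06]]' 50; python3 -m handwheel '[[0.0314,-0.0279,0,0,0,0,0.06],[0.0314,-0.0279,0,0,0,0,0.06],[0.0314,-0.0279,0,0,0,0,0.06],[0.0314,-0.0279,0,0,0,0,0.06],[0,0,0,0,0,0,0.06]]'; python3 -m handwheel '[[0,0,0,0,0,0,0.06],[0,0,0,0,0,0,0.06]]'; python3 - <<'E'
from lib import *
im,p=piece("copper_block",(427,-62),("wrist",),names=["copper_block","copper_bar"])
plan(p[0],p[1],6,(np.degrees(p[2])+45)%90-45)
E
```

```text
t: 36.3
tcp_pos: [454.4, -235.6, 139.3]
tcp_rot: [[0.554, 0.832, -0.002], [0.832, -0.554, -0.004], [-0.004, 0.001, -1.0]]
wrist_force: [0.0, 0.4, 0.5]
opening: 60.0
finger_force: 0.0
t: 36.8
tcp_pos: [426.7, -57.3, 139.3]
tcp_rot: [[0.536, 0.844, -0.009], [0.844, -0.536, 0.006], [0.001, -0.011, -1.0]]
wrist_force: [-0.1, -0.4, -0.3]
opening: 59.8
finger_force: 0.0
t: 37.0
tcp_pos: [428.7, -65.0, 139.9]
tcp_rot: [[0.546, 0.838, -0.004], [0.838, -0.546, 0.001], [-0.001, -0.004, -1.0]]
wrist_force: [-0.3, -0.4, 0.3]
opening: 60.0
finger_force: 0.0
copper_block wrist [426.3 -62.8]
copper_block [426.54 -62.55   1.02] deg 58.40450906895058 iou 0.95 free z -3.9
t=37.1 pos [428.6 -65.3 140. ] yang=-33.2 turn=-1.6 shift [ 0.0013 -0.0032  0.134 ] rows>= 3.0 q7 -0.25 tilt [-0.0043  0.0016] F [ 0.7 -0.   0.1] op 59.9
```

```bash
python3 -m handwheel '[[0.0013,-0.0032,0.045,0,0,-1.6,0.06],[0,0,0.045,0,0,0,0.06],[0,0,0.044,0,0,0,0.06],[0,0,0,0,0,0,0.06],[0,0,0,0,0,0,0]]' 50; python3 -m handwheel '[[0,0,0,0,0,0,0],[0,0,0,0,0,0,0],[0,0,0,0,0,0,0],[0,0,0,0,0,0,0],[0,0,-0.045,0,0,0,0]]';python3 -m handwheel '[[0,0,-0.045,0,0,0,0],[0,0,-0.03,0,0,0,0],[0,0,0,0,0,-8.2,0],[0,0,0,0,0,-8.2,0],[0,0,0,0,0,-8.2,0]]';python3 -m handwheel '[[0,0,0,0,0,-8.2,0],[-0.0419,-0.0046,0,0,0,0,0],[-0.0419,-0.0046,0,0,0,0,0],[-0.0419,-0.0046,0,0,0,0,0],[-0.0419,-0.0046,0,0,0,0,0]]';python3 -m handwheel '[[-0.0419,-0.0046,0,0,0,0,0],[0,0,0,0,0,0,0],[0,0,0,0,0,0,0],[0,0,0,0,0,0,0]]'; python3 -c "
from lib import *
plan(407.4,-272.3,14.5,1.1)"
```

```text
t: 37.65
tcp_pos: [429.2, -61.4, 39.2]
tcp_rot: [[0.523, 0.852, -0.011], [0.852, -0.523, 0.005], [-0.002, -0.012, -1.0]]
wrist_force: [0.9, -0.5, -0.0]
opening: 46.9
finger_force: 0.0
t: 38.15
tcp_pos: [426.7, -60.3, 80.2]
tcp_rot: [[0.522, 0.853, -0.022], [0.853, -0.522, 0.007], [-0.005, -0.023, -1.0]]
wrist_force: [0.9, -0.7, -0.1]
opening: 0.0
finger_force: 0.0
t: 38.65
tcp_pos: [430.4, -61.0, 159.6]
tcp_rot: [[0.113, 0.994, -0.011], [0.994, -0.113, 0.005], [0.004, -0.011, -1.0]]
wrist_force: [-0.3, 0.1, -1.0]
opening: -0.2
finger_force: 0.0
t: 39.15
tcp_pos: [415.4, -230.7, 158.5]
tcp_rot: [[-0.024, 1.0, -0.012], [1.0, 0.024, 0.005], [0.006, -0.012, -1.0]]
wrist_force: [1.7, 1.2, -0.2]
opening: -0.1
finger_force: 0.0
t: 39.55
tcp_pos: [412.3, -269.7, 158.0]
tcp_rot: [[-0.025, 1.0, -0.012], [1.0, 0.025, 0.007], [0.007, -0.012, -1.0]]
wrist_force: [-0.0, 0.3, 0.8]
opening: -0.1
finger_force: 0.0
t=39.5 pos [ 412.3 -269.7  158. ] yang=1.5 turn=0.4 shift [-0.0025 -0.0049  0.1435] rows>= 3.0 q7 0.63 tilt [-0.0124  0.0068] F [-0.   0.3  0.8] op -0.1
```

The descent near the base was speed-limited, so the fingers closed above the block. I go back and descend more slowly.

```bash
python3 -m handwheel '[[0,0,0,-0.71,-0.39,0,0.06],[0.0419,0.0036,0,0,0,0,0.06],[0.0419,0.0036,0,0,0,0,0.06],[0.0419,0.0036,0,0,0,0,0.06],[0.0419,0.0036,0,0,0,0,0.06]]' 50; python3 -m handwheel '[[0.0419,0.0036,0.01,0,0,0,0.06],[0,0,0.01,0,0,8.2,0.06],[0,0,0,0,0,8.2,0.06],[0,0,0,0,0,8.2,0.06],[0,0,0,0,0,8.2,0.06]]'; python3 -m handwheel '[[0,0,0,0,0,0,0.06],[0,0,0,0,0,0,0.06],[0,0,0,0,0,0,0.06]]'; python3 - <<'E'
from lib import *
im,p=piece("copper_block",(427,-62),("wrist",),names=["copper_block","copper_bar"])
plan(p[0],p[1],6,(np.degrees(p[2])+45)%90-45)
E
```

```text
t: 40.05
tcp_pos: [422.4, -100.5, 158.0]
tcp_rot: [[-0.026, 1.0, 0.001], [1.0, 0.026, -0.001], [-0.001, 0.001, -1.0]]
wrist_force: [1.2, -0.5, -0.2]
opening: 60.1
finger_force: 0.0
t: 40.55
tcp_pos: [424.9, -59.9, 137.9]
tcp_rot: [[0.524, 0.852, 0.001], [0.852, -0.524, -0.001], [-0.0, 0.001, -1.0]]
wrist_force: [-1.0, -0.5, 0.2]
opening: 60.3
finger_force: 0.0
t: 40.85
tcp_pos: [425.3, -60.9, 137.9]
tcp_rot: [[0.519, 0.855, 0.001], [0.855, -0.519, -0.001], [-0.0, 0.001, -1.0]]
wrist_force: [-0.5, -0.6, 0.0]
opening: 59.9
finger_force: 0.0
copper_block wrist [426.2 -62.6]
copper_block [426.31 -62.32   1.  ] deg 57.29561780398405 iou 0.94 free z -7.5
t=41.0 pos [425.4 -61.3 137.9] yang=-31.4 turn=1.3 shift [-0.0004  0.0014  0.1319] rows>= 3.0 q7 -0.0 tilt [ 0.0009 -0.0008] F [-0.6  0.  -1. ] op 59.3
```

```bash
python3 -m handwheel '[[0,0.0014,0.027,0,0,1.0,0.06],[0,0,0.027,0,0,0,0.06],[0,0,0.027,0,0,0,0.06],[0,0,0.027,0,0,0,0.06],[0,0,0.024,0,0,0,0.06]]' 50; python3 -m handwheel '[[0,0,0,0,0,0,0.06],[0,0,0,0,0,0,0.06]]'; python3 -c "
from lib import *
plan(426.3,-62.3,6)"
```

```text
t: 41.5
tcp_pos: [433.7, -62.6, 25.0]
tcp_rot: [[0.53, 0.848, -0.014], [0.848, -0.53, 0.004], [-0.004, -0.014, -1.0]]
wrist_force: [1.7, 2.6, -0.2]
opening: 60.1
finger_force: 0.0
t: 41.7
tcp_pos: [434.1, -62.4, 25.6]
tcp_rot: [[0.542, 0.84, -0.013], [0.84, -0.542, 0.004], [-0.004, -0.013, -1.0]]
wrist_force: [-0.6, 0.4, -0.0]
opening: 59.9
finger_force: 0.0
t=41.7 pos [434.1 -62.4  25.6] yang=-32.8 turn=0.0 shift [-0.0041 -0.0066  0.0196] rows>= 1.0 q7 0.47 tilt [-0.0126  0.0037] F [-0.6  0.4 -0. ] op 59.9
```

```bash
python3 -m handwheel '[[-0.002,-0.0035,0.008,0,0,0,0.06],[-0.002,-0.003,0.008,0,0,0,0.06],[0,0,0.003,0,0,0,0.06],[0,0,0,0,0,0,0.06],[0,0,0,0,0,0,0.06]]'; python3 -c "
from lib import *
plan(426.3,-62.3,6); print(np.round(r.observe()['qpos'],2))"
```

```text
t: 42.2
tcp_pos: [434.0, -63.3, 13.1]
tcp_rot: [[0.537, 0.843, -0.027], [0.844, -0.537, 0.006], [-0.01, -0.026, -1.0]]
wrist_force: [0.7, -0.2, -0.6]
opening: 59.9
finger_force: 0.0
t=42.2 pos [434.  -63.3  13.1] yang=-32.5 turn=0.0 shift [-0.0033 -0.0071  0.0071] rows>= 1.0 q7 0.48 tilt [-0.0269  0.0057] F [ 0.7 -0.2 -0.6] op 59.9
[ 0.02  0.92  0.04  2.23 -1.    0.04  0.48]
```

```bash
python3 -m handwheel '[[0,0,0,1.7,-1.1,0,0.06],[-0.001,-0.003,0.003,0,0,0,0.06],[-0.001,-0.003,0.003,0,0,0,0.06],[0,0,0,0,0,0,0.06],[0,0,0,0,0,0,0.06]]'; python3 -c "
from lib import *
plan(426.3,-62.3,6); print(np.round(r.observe()['qpos'],2))"
```

```text
t: 42.7
tcp_pos: [426.9, -61.6, 7.4]
tcp_rot: [[0.536, 0.842, -0.063], [0.844, -0.537, 0.007], [-0.028, -0.057, -0.998]]
wrist_force: [-0.0, 0.1, 0.6]
opening: 60.0
finger_force: 0.0
t=42.7 pos [426.9 -61.6   7.4] yang=-32.5 turn=0.0 shift [-0.0009 -0.0001  0.0014] rows>= 1.0 q7 0.46 tilt [-0.0629  0.0065] F [-0.   0.1  0.6] op 60.0
[-0.02  0.93  0.1   2.22 -0.99  0.1   0.46]
```

```bash
python3 -m handwheel '[[0,0,0,0,0,0,0],[0,0,0,0,0,0,0],[0,0,0,0,0,0,0],[0,0,0,0,0,0,0],[0,0,0,0,0,0,0]]' 50; python3 -m handwheel '[[0,0,-0.025,0,0,0,0],[0,0,-0.025,0,0,0,0],[0,0,-0.025,0,0,0,0],[0,0,-0.025,0,0,0,0],[0,0,-0.025,0,0,0,0]]'; python3 -m handwheel '[[0,0,0,-1.62,0.8,0,0],[0,0,0,-1.62,0.8,0,0],[0,0,0,0,0,0,0],[0,0,0,0,0,0,0]]';python3 -c "
from lib import *
plan(407.4,-272.3,120,1.1); print(np.round(r.observe()['qpos'],2))"
```

```text
t: 43.2
tcp_pos: [427.6, -61.8, 7.8]
tcp_rot: [[0.535, 0.842, -0.062], [0.844, -0.536, 0.005], [-0.029, -0.055, -0.998]]
wrist_force: [-1.1, 0.6, 4.9]
opening: 23.0
finger_force: 49.0
t: 43.7
tcp_pos: [435.1, -62.2, 133.1]
tcp_rot: [[0.535, 0.842, -0.063], [0.844, -0.536, 0.005], [-0.029, -0.056, -0.998]]
wrist_force: [0.6, -0.2, -1.2]
opening: 22.6
finger_force: 49.4
t: 44.1
tcp_pos: [435.2, -62.3, 132.1]
tcp_rot: [[0.536, 0.844, -0.001], [0.844, -0.536, -0.001], [-0.001, 0.0, -1.0]]
wrist_force: [-0.4, 0.0, -1.0]
opening: 22.8
finger_force: 49.4
t=44.1 pos [435.2 -62.3 132.1] yang=-32.4 turn=-33.5 shift [-0.2094 -0.0318  0.0121] rows>= 5.0 q7 0.36 tilt [-0.0005 -0.0008] F [-0.4  0.  -1. ] op 22.8
[-0.24  0.71  0.46  2.22 -0.85  0.4   0.36]
```

```bash
python3 -m handwheel '[[0,0,0,0,0,-8.38,0],[0,0,0,0,0,-8.38,0],[0,0,0,0,0,-8.38,0],[0,0,0,0,0,-8.38,0],[-0.0419,-0.0064,0,0,0,0,0]]' 50; python3 -m handwheel '[[-0.0419,-0.0064,0,0,0,0,0],[-0.0419,-0.0064,0,0,0,0,0],[-0.0419,-0.0064,0,0,0,0,0],[-0.0419,-0.0064,0,0,0,0,0],[0,0,0,0,0,0,0]]'; python3 -m handwheel '[[0,0,0.03,0,0,0,0],[0,0,0.03,0,0,0,0],[0,0,0,0,0,0,0],[0,0,0,0,0,0,0]]';python3 -c "
from lib import *
plan(407.4,-272.3,16,1.1); print(np.round(r.observe()['qpos'],2))"
```

```text
t: 44.6
tcp_pos: [431.2, -99.3, 131.4]
tcp_rot: [[-0.034, 0.999, -0.001], [0.999, 0.034, 0.004], [0.004, -0.001, -1.0]]
wrist_force: [0.2, -1.2, -1.1]
opening: 22.4
finger_force: 49.4
t: 45.1
tcp_pos: [406.0, -280.9, 132.8]
tcp_rot: [[-0.009, 1.0, 0.001], [1.0, 0.009, -0.009], [-0.009, 0.001, -1.0]]
wrist_force: [0.2, 0.0, -0.3]
opening: 22.7
finger_force: 49.4
t: 45.5
tcp_pos: [407.1, -272.3, 72.3]
tcp_rot: [[-0.019, 1.0, -0.001], [1.0, 0.019, -0.0], [-0.0, -0.001, -1.0]]
wrist_force: [0.1, 0.7, 0.0]
opening: 23.0
finger_force: 49.3
t=45.5 pos [ 407.1 -272.3   72.3] yang=1.1 turn=-0.0 shift [0.     0.0003 0.0563] rows>= 2.0 q7 1.05 tilt [-0.0013 -0.0005] F [0.1 0.7 0. ] op 23.0
[ 0.38  0.81  0.19  2.1  -0.54  0.27  1.05]
```

```bash
python3 -m handwheel '[[0,0,0.028,0,0,0,0],[0,0,0.028,0,0,0,0],[0,0,0,0,0,0,0],[0,0,0,0,0,0,0.034],[0,0,0,0,0,0,0.034]]' 50; python3 -m handwheel '[[0,0,0,0,0,0,0.034],[0,0,-0.04,0,0,0,0.034],[0,0,-0.045,0,0,0,0.05],[0,0,-0.045,0,0,0,0.05],[0,0,-0.03,0,0,0,0.05]]'; python3 -m handwheel '[[-0.035,0.02,-0.03,0,0,0,0.05],[-0.035,0,-0.03,0,0,0,0.05],[0,0,0,0,0,0,0.05],[0,0,0,0,0,0,0.05]]';python3 - <<'E'
from lib import *
im,M,R=look(["tray"],("top","scene","wrist")); plan(435.8,-348.8,51,1.1); print(np.round(r.observe()['qpos'],2))
O=[(M[c],R["tray",c][0][5]) for c in M]
for c,o in zip(M,O): print(c,o[1].sum(),[x.round(2) if hasattr(x,'round') else x for x in fit([o],(200,130,14),434.8,-293.8,1.59,3,x0=(-85,115))])
cv2.imwrite('pics/w4.png',im['wrist'][:,:,::-1]); cv2.imwrite('pics/s4.png',im['scene'][:,:,::-1])
E
```

```text
t: 46.0
tcp_pos: [407.9, -273.1, 18.0]
tcp_rot: [[-0.019, 1.0, 0.002], [1.0, 0.019, -0.003], [-0.003, 0.002, -1.0]]
wrist_force: [-0.0, 0.5, -0.1]
opening: 33.7
finger_force: 0.0
t: 46.5
tcp_pos: [407.7, -272.8, 180.0]
tcp_rot: [[-0.019, 1.0, 0.003], [1.0, 0.019, -0.003], [-0.003, 0.003, -1.0]]
wrist_force: [0.6, -1.1, -0.3]
opening: 49.8
finger_force: 0.0
t: 46.9
tcp_pos: [428.2, -342.2, 237.5]
tcp_rot: [[-0.018, 1.0, 0.002], [1.0, 0.018, -0.002], [-0.002, 0.002, -1.0]]
wrist_force: [-0.3, 1.2, -0.5]
opening: 50.1
finger_force: 0.0
t=47.2 pos [ 428.2 -340.5  235.6] yang=1.2 turn=0.1 shift [-0.0084  0.0074  0.1846] rows>= 4.0 q7 0.99 tilt [-0.0012  0.0004] F [-0.4  0.2  0.1] op 50.0
[ 0.31  0.62  0.46  1.82 -0.37  0.79  0.99]
top 3448 [array([ 434.65, -295.82,    1.59]), np.float64(0.8)]
scene 4521 [array([ 434.12, -292.41,    1.59]), np.float64(0.76)]
wrist 21228 [array([ 434.8 , -294.75,    1.59]), np.float64(0.81)]
```

View pics/w4.png

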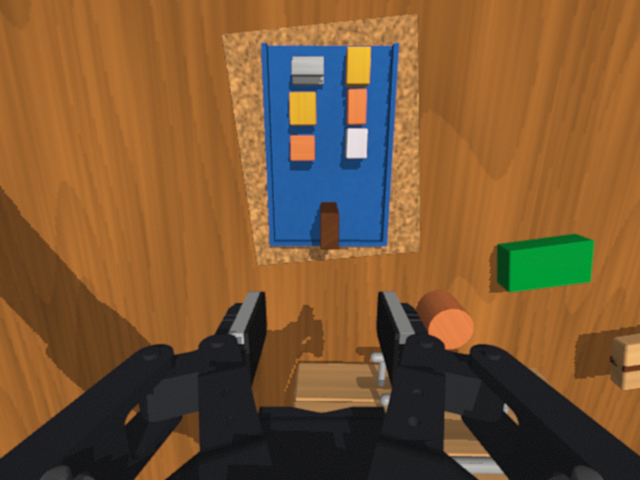

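The wrist view shows all six pieces flat on the tray: tee (307,70), brass block (359,65), slab (302,107), bar (357,106), copper block (302,148) and aluminium (357,143). The handle is at (329,225), clear of everything. Now I pinch it.

```bash
python3 -m handwheel '[[-0.0084,0.0074,0.03,0,0,0,0.05],[0,0,0.03,0,0,0,0.05],[0,0,0.03,0,0,0,0.05],[0,0,0.03,0,0,0,0.05],[0,0,0.03,0,0,0,0.05]]' 110; python3 -m handwheel '[[0,0,0.03,0,0,0,0.05],[0,0,0.023,0,0,0,0.05],[0,0,0,0,0,0,0.05],[0,0,0,0,0,0,0.05]]'; python3 -c "
from lib import *
plan(435.8,-348.8,32,1.1); print(np.round(r.observe()['qpos'],2))"
```

```text
t: 47.7
tcp_pos: [436.0, -349.6, 84.9]
tcp_rot: [[-0.02, 1.0, -0.0], [1.0, 0.02, -0.001], [-0.001, -0.0, -1.0]]
wrist_force: [-0.2, 0.4, 0.7]
opening: 50.0
finger_force: 0.0
t: 48.1
tcp_pos: [435.9, -350.1, 33.4]
tcp_rot: [[-0.019, 1.0, -0.0], [1.0, 0.019, -0.001], [-0.001, -0.001, -1.0]]
wrist_force: [0.0, -0.5, 0.3]
opening: 50.0
finger_force: 0.0
t=48.1 pos [ 435.9 -350.1   33.4] yang=1.1 turn=-0.0 shift [ 0.0013 -0.0001  0.0014] rows>= 1.0 q7 1.13 tilt [-0.0005 -0.0008] F [ 0.  -0.5  0.3] op 50.0
[ 0.46  0.93  0.23  1.91 -0.54  0.37  1.13]
```

```bash
python3 -m handwheel '[[0,0,0,0,0,0,0],[0,0,0,0,0,0,0],[0,0,0,0,0,0,0],[0,0,0,0,0,0,0],[0,0,0,0,0,0,0]]' 120; python3 -m handwheel '[[0,0,-0.006,0,0,0,0],[0,0,-0.006,0,0,0,0],[0,0,-0.006,0,0,0,0],[0,0,-0.006,0,0,0,0],[0,0,-0.006,0,0,0,0]]'; python3 -m handwheel '[[0,0,0,0,0,0,0],[0,0,0,0,0,0,0],[0,0,0,0,0,0,0]]'; python3 - <<'E'
from lib import *
plan(435.8,-348.8,62,1.1); im=optics.capture('scene'); cv2.imwrite('pics/s5.png',cv2.resize(im[200:350,90:290],None,fx=4,fy=4,interpolation=3)[:,:,::-1])
E
```

```text
t: 48.6
tcp_pos: [436.5, -350.9, 35.0]
tcp_rot: [[-0.02, 1.0, 0.002], [1.0, 0.02, -0.003], [-0.003, 0.002, -1.0]]
wrist_force: [-1.0, 0.0, 5.9]
opening: 16.5
finger_force: 117.1
t: 49.1
tcp_pos: [436.1, -350.2, 63.9]
tcp_rot: [[-0.019, 1.0, 0.0], [1.0, 0.019, -0.001], [-0.001, 0.0, -1.0]]
wrist_force: [-0.3, -0.5, -7.0]
opening: 16.6
finger_force: 117.4
t: 49.4
tcp_pos: [436.0, -350.1, 63.2]
tcp_rot: [[-0.019, 1.0, -0.0], [1.0, 0.019, -0.001], [-0.001, -0.0, -1.0]]
wrist_force: [0.2, -0.1, -7.7]
opening: 16.6
finger_force: 117.4
t=49.4 pos [ 436.  -350.1   63.2] yang=1.1 turn=-0.0 shift [ 0.0013 -0.0002  0.0012] rows>= 1.0 q7 1.12 tilt [-0.0001 -0.001 ] F [ 0.2 -0.1 -7.7] op 16.6
```

View pics/s5.png

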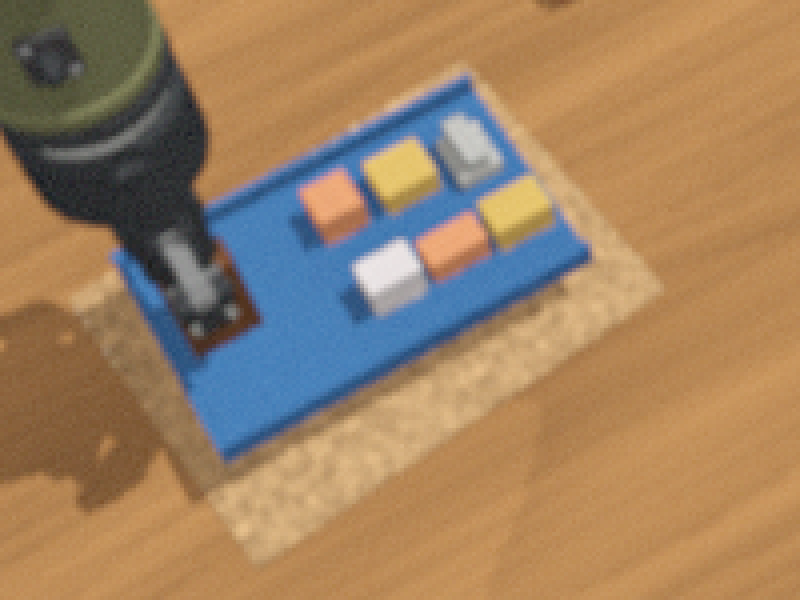

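The tray is off the mat with all six pieces on it. The lip corner (585,255) looks lower than the back, so I measure the droop.

```bash
cat > pitch.py <<'E'
from lib import *
from scipy.spatial.transform import Rotation as Ro
def traypose(cams=("top","scene")):
    im,M,R=look(["tray"],cams); s=r.observe(); T=np.array(s['tcp_rot']); g=np.array(s['tcp_pos'])-19*T[:,2]
    X0=T[:,0];Y0=-T[:,1];Z0=-T[:,2]; B0=np.c_[X0,Y0,Z0]
    L=np.array([(i,j,k) for i in (-85,115) for j in (-65,65) for k in (0,14)],float)
    O=[(M[c],max(R["tray",c],key=lambda o:o[0])[5]) for c in cams]
    def pts(p): # pitch about tray y (deg, + = lip down), offset of grip in tray x,z ; yaw
        B=B0@Ro.from_euler('zy',[p[3],p[0]],degrees=True).as_matrix(); return (L-[-55+p[1],0,48+p[2]])@B.T+g
    f=lambda p:-sum(iou(m,q,pts(p)) for m,q in O)+.0005*(p[1]**2+p[2]**2+p[3]**2)
    b=min((minimize(f,[a,0,0,0],method="Nelder-Mead",options=dict(initial_simplex=np.vstack([[a,0,0,0]]+[np.array([a,0,0,0])+v for v in np.eye(4)*4]),xatol=.05,fatol=1e-4)) for a in (0,8)),key=lambda q:q.fun)
    P=pts(b.x); lip=P[[4,6]].mean(0); back=P[[0,2]].mean(0)
    print('pitch rel tool',b.x[0].round(1),'off',b.x[1:].round(1),'fun',round(b.fun,3),'lip under',lip.round(1),'back under',back.round(1),'pitch',np.degrees(np.arcsin((back-lip)[2]/200)).round(1)); return im
if __name__=="__main__": traypose(); plan(0,0,0)
E
python3 pitch.py
```

```text
pitch rel tool -0.3 off [-1.3  1.7 -0.4] fun -1.34 lip under [ 433.9 -178.8   33.1] back under [ 436.4 -378.8   32.5] pitch -0.2
t=49.6 pos [ 436.  -350.3   63.2] yang=1.1 turn=0.0 shift [ 0.3585 -0.4293  0.0632] rows>= 9.0 q7 1.12 tilt [ 0.     -0.0012] F [ 0.9 -0.1 -7.6] op 16.6
```

No measurable droop. I lift with the lip slightly up and carry gently towards the bin.

```bash
python3 -m handwheel '[[0,0,-0.008,0,1,0,0],[0,0,-0.016,0,1,0,0],[0,0,-0.02,0,1,0,0],[0,0,-0.02,0,1,0,0],[0,0,-0.012,0,0,0,0]]' 120; python3 -m handwheel '[[0,0,-0.006,0,0,0,0],[0,0,0,0,0,0,0],[0,0,0,0,0,0,0]]'; python3 - <<'E'
from lib import *
plan(492,65,145,1.1); print(np.round(r.observe()['qpos'],2))
E
```

```text
t: 50.15
tcp_pos: [436.2, -354.5, 140.7]
tcp_rot: [[-0.018, 1.0, 0.0], [0.998, 0.018, 0.066], [0.066, 0.002, -0.998]]
wrist_force: [0.1, 0.8, -7.3]
opening: 16.6
finger_force: 117.6
t: 50.45
tcp_pos: [435.9, -352.6, 144.6]
tcp_rot: [[-0.02, 1.0, -0.002], [0.997, 0.02, 0.069], [0.07, -0.001, -0.998]]
wrist_force: [-0.5, 0.1, -7.7]
opening: 16.6
finger_force: 117.7
t=50.5 pos [ 435.9 -352.6  144.6] yang=1.1 turn=0.0 shift [ 4.165e-01  6.410e-02 -4.000e-04] rows>= 9.0 q7 1.08 tilt [-0.0022  0.0695] F [-0.5  0.1 -7.7] op 16.6
[ 0.44  0.77  0.34  1.81 -0.46  0.69  1.08]
```

```bash
python3 -m handwheel '[[0.005,0.001,0.0003,0,0,0,0],[0.01,0.002,0.0007,0,0,0,0],[0.015,0.002,0.001,0,0,0,0],[0.02,0.003,0.0014,0,0,0,0],[0.02,0.003,0.0014,0,0,0,0]]' 120; python3 -m handwheel '[[0.02,0.003,0.0014,0,0,0,0],[0.02,0.003,0.0014,0,0,0,0],[0.02,0.003,0.0014,0,0,0,0],[0.02,0.003,0.0014,0,0,0,0],[0.02,0.003,0.0014,0,0,0,0]]';python3 -m handwheel '[[0.02,0.003,0.0014,0,0,0,0],[0.02,0.003,0.0014,0,0,0,0],[0.02,0.003,0.0014,0,0,0,0],[0.02,0.003,0.0014,0,0,0,0],[0.02,0.003,0.0014,0,0,0,0]]';python3 - <<'E'
from lib import *
plan(492,65,145,1.1); print(np.round(r.observe()['qpos'],2))
E
```

```text
t: 50.95
tcp_pos: [445.9, -280.6, 145.1]
tcp_rot: [[-0.02, 1.0, -0.002], [0.997, 0.02, 0.07], [0.07, -0.0, -0.998]]
wrist_force: [0.2, -0.4, -7.8]
opening: 16.6
finger_force: 117.6
t: 51.45
tcp_pos: [458.7, -179.9, 145.2]
tcp_rot: [[-0.021, 1.0, -0.002], [0.997, 0.021, 0.07], [0.07, -0.0, -0.998]]
wrist_force: [0.3, -0.8, -8.3]
opening: 16.0
finger_force: 117.6
t: 51.95
tcp_pos: [471.3, -79.5, 145.0]
tcp_rot: [[-0.02, 1.0, -0.002], [0.997, 0.021, 0.07], [0.07, -0.001, -0.998]]
wrist_force: [-0.5, -0.8, -8.2]
opening: 16.6
finger_force: 117.6
t=52.0 pos [471.3 -79.5 145. ] yang=1.2 turn=0.1 shift [0.1441 0.0235 0.    ] rows>= 3.0 q7 0.75 tilt [-0.0023  0.0696] F [-0.5 -0.8 -8.2] op 16.6
[-0.08  0.68  0.33  2.09 -0.61  0.49  0.75]
```

```bash
python3 -m handwheel '[[0.02,0.003,0.0014,0,0,0,0],[0.02,0.003,0.0014,0,0,0,0],[0.02,0.003,0.0014,0,0,0,0],[0.02,0.003,0.0014,0,0,0,0],[0.02,0.003,0.0014,0,0,0,0]]'; python3 -m handwheel '[[0.018,0.003,0.0012,0,0,0,0],[0.013,0.002,0.001,0,0,0,0],[0.008,0.001,0.0006,0,0,0,0],[0.004,0,0.0003,0,0,0,0],[0,0,0,0,0,0,0]]';python3 -m handwheel '[[0,0,0,0,0,0,0],[0,0,0,0,0,0,0]]';python3 - <<'E'
from lib import *
plan(492,65,110,1.1); print(np.round(r.observe()['qpos'],2)); im=optics.capture('scene'); cv2.imwrite('pics/s6.png',im[:,:,::-1])
E
```

```text
t: 52.45
tcp_pos: [483.8, 20.9, 144.8]
tcp_rot: [[-0.021, 1.0, -0.003], [0.997, 0.021, 0.069], [0.07, -0.002, -0.998]]
wrist_force: [0.9, -0.2, -7.9]
opening: 16.7
finger_force: 117.6
t: 52.95
tcp_pos: [489.8, 61.8, 144.7]
tcp_rot: [[-0.019, 1.0, -0.002], [0.997, 0.019, 0.068], [0.068, -0.0, -0.998]]
wrist_force: [-0.2, 0.4, -7.7]
opening: 16.4
finger_force: 117.6
t: 53.15
tcp_pos: [490.2, 60.5, 144.9]
tcp_rot: [[-0.017, 1.0, -0.001], [0.998, 0.017, 0.068], [0.068, 0.0, -0.998]]
wrist_force: [0.0, 0.3, -7.9]
opening: 16.5
finger_force: 117.6
t=53.1 pos [490.2  60.5 144.9] yang=1.0 turn=-0.1 shift [0.0044 0.0019 0.0349] rows>= 1.0 q7 0.51 tilt [-0.0008  0.0677] F [ 0.   0.3 -7.9] op 16.5
[-0.39  0.7   0.37  2.06 -0.66  0.5   0.51]
```

View pics/s6.png

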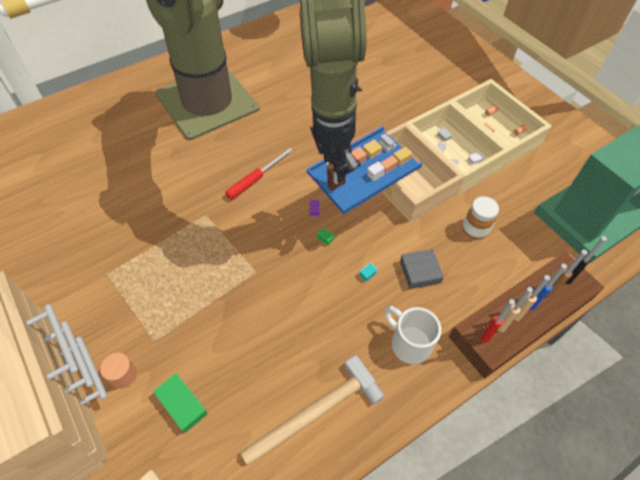

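All six pieces ride on the tray at scene (375,160), with the lip over the open bin. Now I lower the tray and tip it about the lip.

```bash
python3 -m handwheel '[[0,0,0.008,0,0,0,0],[0,0,0.012,0,0,0,0],[0,0,0.012,0,0,0,0],[0,0,0.008,0,0,0,0],[0,0,0,0,0,0,0]]' 120; python3 -m handwheel '[[0.0028,0,-0.0147,0,-5,0,0],[0.0028,0,-0.0147,0,-5,0,0],[0.0028,0,-0.0147,0,-5,0,0],[0.0028,0,-0.0147,0,-5,0,0],[0.0028,0,-0.0147,0,-5,0,0]]';python3 -m handwheel '[[0.0028,0,-0.0147,0,-5,0,0],[0.0028,0,-0.0147,0,-5,0,0],[0.0028,0,-0.0147,0,-5,0,0],[0.0028,0,-0.0147,0,-5,0,0],[0.0028,0,-0.0147,0,-5,0,0]]';python3 - <<'E'
from lib import *
plan(492,65,110,1.1); print(np.round(r.observe()['qpos'],2)); im=optics.capture('scene'); cv2.imwrite('pics/s7.png',cv2.resize(im[70:270,260:560],None,fx=2.6,fy=2.6,interpolation=3)[:,:,::-1])
E
```

```text
t: 53.7
tcp_pos: [489.5, 64.2, 103.7]
tcp_rot: [[-0.019, 1.0, -0.003], [0.997, 0.019, 0.068], [0.068, -0.002, -0.998]]
wrist_force: [0.2, -0.8, -8.8]
opening: 16.7
finger_force: 117.5
t: 54.2
tcp_pos: [489.4, 87.3, 177.0]
tcp_rot: [[-0.018, 1.0, 0.007], [0.932, 0.019, -0.361], [-0.361, 0.0, -0.933]]
wrist_force: [0.5, -0.6, -9.1]
opening: 16.3
finger_force: 118.1
t: 54.7
tcp_pos: [488.3, 137.8, 230.9]
tcp_rot: [[-0.014, 1.0, 0.014], [0.694, 0.02, -0.72], [-0.72, -0.0, -0.694]]
wrist_force: [0.1, -1.6, -6.8]
opening: 16.6
finger_force: 118.6
t=54.7 pos [488.3 137.8 230.9] yang=1.1 turn=0.0 shift [-0.0728  0.0023  0.1209] rows>= 3.0 q7 -0.17 tilt [ 0.014  -0.7198] F [ 0.1 -1.6 -6.8] op 16.6
[-1.25  1.12  1.13  1.72 -0.22  1.05 -0.17]
```

View pics/s7.png

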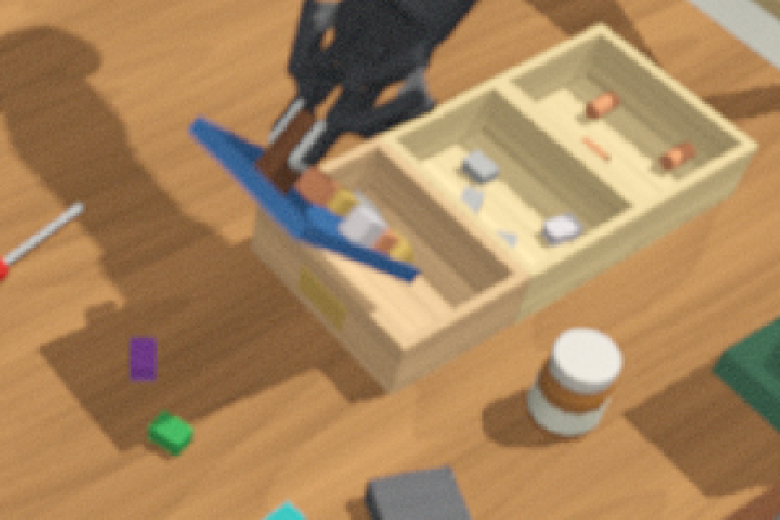

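The tray is at about 46°, and the pieces are sliding over the lip into the bin. I let it run.

```bash
python3 -m handwheel '[[0.0028,0,-0.0147,0,-5,0,0],[0,0,0,0,0,0,0],[0,0,0,0,0,0,0],[0,0,0,0,0,0,0],[0,0,0,0,0,0,0]]';python3 - <<'E'
from lib import *
plan(492,65,110,1.1); im=optics.capture('scene'); cv2.imwrite('pics/s8.png',cv2.resize(im[70:270,260:560],None,fx=2.6,fy=2.6,interpolation=3)[:,:,::-1])
E
```

```text
t: 55.25
tcp_pos: [488.3, 146.7, 240.1]
tcp_rot: [[-0.009, 1.0, 0.013], [0.63, 0.016, -0.776], [-0.777, 0.001, -0.63]]
wrist_force: [0.1, -1.5, -2.9]
opening: 16.5
finger_force: 119.0
t=55.2 pos [488.3 146.7 240.1] yang=0.9 turn=-0.2 shift [-0.0817  0.0021  0.1301] rows>= 3.0 q7 -0.2 tilt [ 0.013  -0.7764] F [ 0.1 -1.5 -2.9] op 16.5
```

View pics/s8.png

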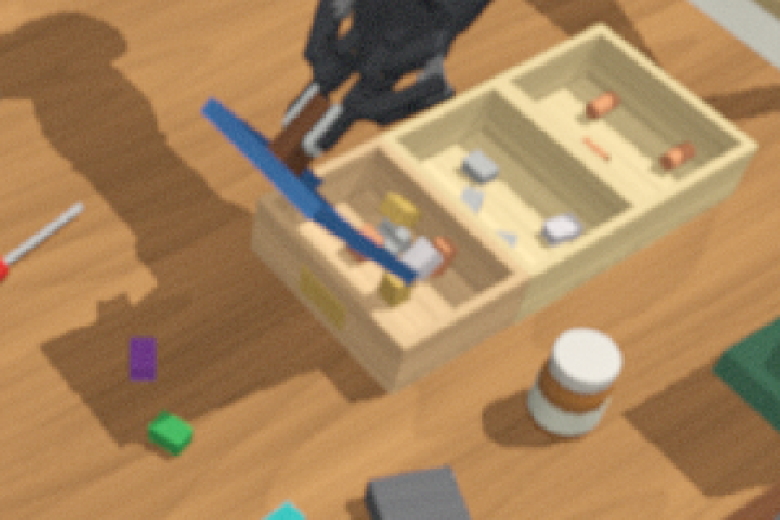

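All six are in the bin: brass (400,210) and (395,288), tee (397,235), aluminium (420,255), copper (365,243) and (443,252). The wrist force of 2.9 N matches the empty tray. Now I raise and level it, then go back.

```bash
python3 -m handwheel '[[-0.0233,0,-0.0189,0,0,0,0],[-0.0233,0,-0.0189,0,0,0,0],[0,0,0,0,6,0,0],[0,0,0,0,7,0,0],[0,0,0,0,7,0,0]]' 120; python3 -m handwheel '[[0,0,0,0,7,0,0],[0,0,0,0,7,0,0],[0,0,0,0,7,0,0],[0,0,0,0,7,0,0],[0,0,0,0,3,0,0]]';python3 -m handwheel '[[0,0,0,0,0,0,0],[0,0,0,0,0,0,0]]'; python3 - <<'E'
from lib import *
plan(435.8,-348.8,150,1.1); s=r.observe(); print(np.round(s['tcp_rot'],3).tolist(),np.round(s['qpos'],2))
im,M,R=look(["mat"],("top","scene"))
for c in M:
  for o in R["mat",c][:2]: print(c,o[:5],[fit([(M[c],o[5])],(240,190,3),435,-280,1.68)])
E
```

```text
t: 55.8
tcp_pos: [488.5, 147.7, 300.0]
tcp_rot: [[-0.015, 1.0, 0.011], [0.859, 0.019, -0.512], [-0.512, 0.001, -0.859]]
wrist_force: [-0.5, 0.2, -3.2]
opening: 16.5
finger_force: 118.9
t: 56.3
tcp_pos: [488.3, 143.7, 301.3]
tcp_rot: [[-0.012, 1.0, 0.002], [1.0, 0.012, 0.002], [0.002, 0.002, -1.0]]
wrist_force: [1.2, -0.4, -4.1]
opening: 16.5
finger_force: 118.8
t: 56.5
tcp_pos: [488.2, 147.3, 299.5]
tcp_rot: [[-0.018, 1.0, -0.0], [1.0, 0.018, -0.002], [-0.002, -0.0, -1.0]]
wrist_force: [0.7, 0.9, -3.7]
opening: 16.5
finger_force: 118.8
t=56.5 pos [488.2 147.3 299.5] yang=1.0 turn=-0.1 shift [-0.495  -0.0619  0.1495] rows>= 10.0 q7 0.24 tilt [-0.0003 -0.0022] F [ 0.7  0.9 -3.7] op 16.5
[[-0.018, 1.0, -0.0], [1.0, 0.018, -0.002], [-0.002, -0.0, -1.0]] [-0.91  0.59  0.89  1.85 -0.54  0.97  0.24]
top (0.7, np.float64(413.0040143964563), np.float64(291.77062569213734), 7224, [183, 137, 91]) [(array([ 434.73899679, -279.0190184 ,    1.68718929]), np.float64(0.978940765108368))]
scene (0.93, np.float64(179.9744635193133), np.float64(275.9948497854077), 9320, [201, 164, 117]) [(array([ 434.23259149, -277.45211328,    1.6788043 ]), np.float64(0.9717081711301082))]
```

```bash
python3 -m handwheel '[[0,0,0.02,0,0,-2.7,0],[0,0,0.03,0,0,-2.7,0],[-0.02,-0.004,0,0,0,0,0],[-0.035,-0.007,0,0,0,0,0],[-0.035,-0.007,0,0,0,0,0]]' 120; python3 -m handwheel '[[-0.035,-0.007,0,0,0,0,0],[-0.035,-0.007,0,0,0,0,0],[-0.035,-0.007,0,0,0,0,0],[-0.035,-0.007,0,0,0,0,0],[-0.035,-0.007,0,0,0,0,0]]';python3 -m handwheel '[[-0.035,-0.007,0,0,0,0,0],[-0.035,-0.007,0,0,0,0,0],[-0.035,-0.007,0,0,0,0,0],[-0.035,-0.007,0,0,0,0,0],[-0.035,-0.007,0,0,0,0,0]]'; python3 -m handwheel '[[-0.02,-0.006,0.02,0,0,0,0],[-0.01,-0.003,0.03,0,0,0,0],[0,0,0.03,0,0,0,0],[0,0,0,0,0,0,0],[0,0,0,0,0,0,0]]'; python3 - <<'E'
from pitch import *
plan(442.4,-349.3,45,6.4); s=r.observe(); print(np.round(s['tcp_rot'],3).tolist(),np.round(s['qpos'],2)); traypose()
E
```

```text
t: 57.2
tcp_pos: [480.9, 56.6, 248.9]
tcp_rot: [[-0.117, 0.993, -0.0], [0.993, 0.117, -0.003], [-0.003, -0.001, -1.0]]
wrist_force: [0.5, -0.5, -2.5]
opening: 16.7
finger_force: 118.8
t: 57.7
tcp_pos: [466.2, -122.1, 249.5]
tcp_rot: [[-0.115, 0.993, -0.0], [0.993, 0.115, -0.002], [-0.002, -0.0, -1.0]]
wrist_force: [0.7, -0.4, -2.8]
opening: 16.6
finger_force: 118.8
t: 58.2
tcp_pos: [451.3, -300.0, 249.6]
tcp_rot: [[-0.115, 0.993, -0.001], [0.993, 0.115, -0.002], [-0.002, -0.001, -1.0]]
wrist_force: [1.8, 0.3, -4.1]
opening: 16.5
finger_force: 118.8
t: 58.7
tcp_pos: [445.8, -329.6, 169.9]
tcp_rot: [[-0.114, 0.993, -0.001], [0.993, 0.114, -0.001], [-0.001, -0.001, -1.0]]
wrist_force: [0.9, -0.2, -3.2]
opening: 16.5
finger_force: 118.7
t=58.7 pos [ 445.8 -329.6  169.9] yang=6.6 turn=0.2 shift [-0.0192 -0.0056  0.1249] rows>= 3.0 q7 1.27 tilt [-0.0009 -0.0012] F [ 0.9 -0.2 -3.2] op 16.5
[[-0.114, 0.993, -0.001], [0.993, 0.114, -0.001], [-0.001, -0.001, -1.0]] [ 0.23  0.76  0.57  1.87 -0.61  0.7   1.27]
pitch rel tool -0.2 off [-2.7  3.6  0.2] fun -1.781 lip under [ 426.3 -158.8  138.8] back under [ 449.7 -357.5  139. ] pitch 0.0
```

The tray is level in the grip. I set it down over the mat's middle.

```bash
python3 -m handwheel '[[-0.0195,-0.0057,0.02,0,0,0.2,0],[0,0,0.03,0,0,0,0],[0,0,0.03,0,0,0,0],[0,0,0.025,0,0,0,0],[0,0,0.015,0,0,0,0]]' 120; python3 -m handwheel '[[0,0,0.005,0,0,0,0],[0,0,0.003,0,0,0,0],[0,0,0,0,0,0,0]]'; python3 -m handwheel '[[0,0,0.003,0,0,0,0],[0,0,0.002,0,0,0,0],[0,0,0,0,0,0,0]]'; python3 - <<'E'
from lib import *
plan(442.4,-349.3,34,6.4)
E
```

```text
t: 59.4
tcp_pos: [442.3, -349.9, 49.3]
tcp_rot: [[-0.11, 0.994, 0.0], [0.994, 0.11, -0.001], [-0.001, 0.0, -1.0]]
wrist_force: [-0.4, 0.0, -2.5]
opening: 16.6
finger_force: 118.6
t: 59.7
tcp_pos: [442.6, -350.7, 42.9]
tcp_rot: [[-0.11, 0.994, 0.002], [0.994, 0.11, -0.003], [-0.003, 0.001, -1.0]]
wrist_force: [0.4, 0.8, -2.6]
opening: 16.6
finger_force: 118.6
t: 60.0
tcp_pos: [442.1, -350.2, 37.2]
tcp_rot: [[-0.11, 0.994, 0.001], [0.994, 0.11, -0.001], [-0.001, 0.0, -1.0]]
wrist_force: [-0.0, -0.4, -2.5]
opening: 16.5
finger_force: 118.7
t=60.0 pos [ 442.1 -350.2   37.2] yang=6.3 turn=-0.1 shift [0.0008 0.0004 0.0032] rows>= 1.0 q7 1.42 tilt [ 0.0005 -0.0014] F [-0.  -0.4 -2.5] op 16.5
```

```bash
python3 -m handwheel '[[0.0007,0,0.0015,0,0,0,0],[0,0,0,0,0,0,0]]'; python3 -m handwheel '[[0,0,0.0015,0,0,0,0],[0,0,0,0,0,0,0],[0,0,0,0,0,0,0]]';  python3 -m handwheel '[[0,0,0.001,0,0,0,0],[0,0,0,0,0,0,0],[0,0,0,0,0,0,0]]'
```

```text
t: 60.2
tcp_pos: [441.9, -349.3, 35.5]
tcp_rot: [[-0.11, 0.994, 0.0], [0.994, 0.11, -0.001], [-0.001, 0.0, -1.0]]
wrist_force: [0.0, 0.1, -2.1]
opening: 16.7
finger_force: 118.7
t: 60.5
tcp_pos: [442.0, -349.4, 35.0]
tcp_rot: [[-0.11, 0.994, 0.001], [0.994, 0.11, -0.001], [-0.001, 0.001, -1.0]]
wrist_force: [-1.5, 1.6, 5.6]
opening: 16.4
finger_force: 120.4
t: 60.8
tcp_pos: [442.0, -349.5, 35.0]
tcp_rot: [[-0.11, 0.994, 0.002], [0.994, 0.11, -0.001], [-0.001, 0.002, -1.0]]
wrist_force: [-2.3, 2.9, 14.5]
opening: 16.4
finger_force: 121.7
```

```bash
python3 -m handwheel '[[0,0,-0.0015,0,0,0,0],[0,0,0,0,0,0,0.025],[0,0,0,0,0,0,0.04],[0,0,0,0,0,0,0.05],[0,0,0,0,0,0,0.05]]'; python3 -m handwheel '[[0,0,-0.02,0,0,0,0.05],[0,0,-0.03,0,0,0,0.05],[0,0,-0.04,0,0,0,0.05],[0,0,-0.045,0,0,0,0.05],[0,0,-0.045,0,0,0,0.05]]';  python3 -m handwheel '[[0.03,0.03,0,0,0,0,0.05],[0.03,0.03,0,0,0,0,0.05],[0.03,0.03,0,0,0,0,0.05],[0.03,0.03,0,0,0,0,0.05],[0.03,0.03,0,0,0,0,0.05]]'; python3 -m handwheel '[[0,0.04,0,0,0,0,0.05],[0,0.03,0,0,0,0,0.05],[0,0,0,0,0,0,0.05],[0,0,0,0,0,0,0.05]]'; cat > final.py <<'E'
from lib import *
import sys
im,M,R=look(["tray","bin","mat"]); plan(0,0,0)
for c in M:
    for n,d,a,kw in (("tray",(200,130,14),(435,-293,1.68),dict(z=3,x0=(-85,115))),("bin",DIM["bin"],(489,269,.012),{})):
        for o in R[n,c][:1]:
            p,s=fit([(M[c],o[5])],d,*a,**kw); print(c,n,p.round(3),round(s,3),'mid',(p[:2]+15*np.array([np.cos(p[2]),np.sin(p[2])])).round(1) if n=="tray" else '')
    g=R["mat",c][0][5]|R["tray",c][0][5]; p,s=fit([(M[c],g)],(240,190,3),435,-279,1.68); print(c,'mat',p.round(3),round(s,3))
a=cv2.resize(im['top'],None,fx=1.25,fy=1.25); cv2.imwrite(sys.argv[1],im['top'][:,:,::-1]); cv2.imwrite(sys.argv[1].replace('.png','s.png'),im['scene'][:,:,::-1])
t=cv2.resize(im['top'][215:325,30:270],None,fx=3,fy=3,interpolation=3); q=cv2.resize(im['scene'][70:330,100:560],(780,260)); q=cv2.resize(im['scene'][80:340,100:560],(460,260))
c=np.zeros((600,800,3),np.uint8); c[:330,:720]=t; c[335:595,:460]=q; u=cv2.resize(im['top'][160:340,290:500],(300,257)); c[335:592,470:770]=u; cv2.imwrite('pics/fin_comp.png',c[:,:,::-1])
E
python3 final.py pics/f1.png
```

```text
t: 61.3
tcp_pos: [441.9, -349.5, 34.5]
tcp_rot: [[-0.11, 0.994, 0.0], [0.994, 0.11, -0.001], [-0.001, 0.0, -1.0]]
wrist_force: [-0.7, -0.2, 0.1]
opening: 49.6
finger_force: 0.0
t: 61.8
tcp_pos: [441.4, -348.9, 216.0]
tcp_rot: [[-0.109, 0.994, -0.001], [0.994, 0.109, -0.001], [-0.001, -0.001, -1.0]]
wrist_force: [0.7, 0.2, -0.0]
opening: 50.0
finger_force: 0.0
t: 62.3
tcp_pos: [575.3, -182.1, 214.3]
tcp_rot: [[-0.11, 0.994, 0.0], [0.994, 0.11, -0.001], [-0.001, -0.0, -1.0]]
wrist_force: [0.2, -0.9, -0.8]
opening: 49.7
finger_force: 0.0
t: 62.7
tcp_pos: [643.6, -176.1, 213.7]
tcp_rot: [[-0.11, 0.994, -0.001], [0.994, 0.11, -0.002], [-0.001, -0.001, -1.0]]
wrist_force: [-1.3, -0.2, -0.1]
opening: 49.9
finger_force: 0.0
t=63.1 pos [ 643.6 -176.3  214.6] yang=6.2 turn=0.0 shift [ 0.2453 -0.6206  0.2146] rows>= 13.0 q7 0.81 tilt [ 0.0003 -0.0011] F [-0.3  0.7 -0.1] op 50.1
top tray [ 436.089 -294.006    1.683] 0.958 mid [ 434.4 -279.1]
top bin [4.88824e+02 2.68321e+02 1.30000e-02] 0.782 mid 
top mat [ 435.402 -280.139    1.687] 0.878
scene tray [ 435.746 -291.777    1.68 ] 0.978 mid [ 434.1 -276.9]
scene bin [4.87884e+02 2.70346e+02 1.80000e-02] 0.834 mid 
scene mat [ 434.658 -277.151    1.684] 0.97
```

View pics/fin_comp.png

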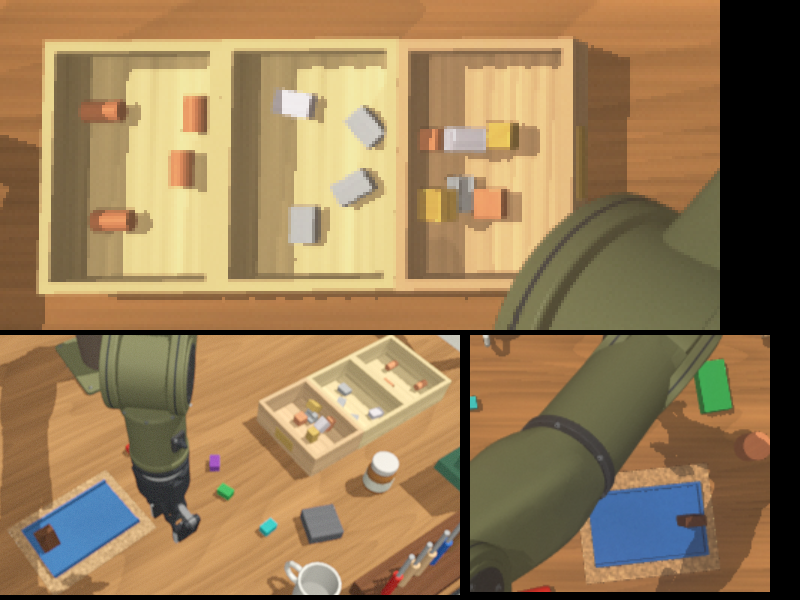

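The bin sits flush and in line with the row, with no visible seam gap at crop (398,165). All six pieces are inside it, and the tray is centred on the mat and square to it to within about 1 mm. The bystanders are undisturbed, so I hand in.

```bash
python3 -c "
from station import r
print(r.hand_in())"
```

```text
the job is handed in; nothing more can be done
None
```

The job is handed in, and no verdict came back: the bin is flush and in line with the row, all six offcuts went into it in one tip from the tray, and the empty tray is back level on the middle of its mat, at about 63 s of the 208 s allowed.

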